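Clamp a board in the quick-release vise

TASK

Clamp the wooden block that stands in the bench-top vise so that its top edge can be planed: hold the red quick-release lever down and slide the jaw in until it pushes the block lightly against the rear jaw, let the lever come up again, then turn the T-handle clockwise until the block is held firmly between the jaws. Do not ram the block while the lever is down, do not crush it with the screw, leave it standing square on the bed and leave the other tools where they lie.

Things in the scene. Friction and masses are not known exactly. Their poses are not given: they have to be found in the camera images.
- vise: Blue bench-top vise on a plywood board, fixed. Origin at bench-top height on the vise's centre line; x points along the screw from the T-handle to the rear jaw, away from the robot; z up. The bed, on which the work stands, is 46 mm up; jaws 126 mm wide, tops 98 mm up. Front jaw, nut block, lever, screw and handle slide together along x. The board is 12 mm thick and ends at x = -0.088.
- nut_block (a joint): How far the nut block (carrying lever, screw, handle, front jaw) is slid along the vise's x, m: 0 fully open, growing towards the rear jaw. Locked to a toothed rack (4 mm pitch, some play) in the bed while the lever is up; with the lever past 0.17 rad it slides against about 4 N of friction.
- release_lever (a joint): Angle of the quick-release lever, rad: 0 up (locked), 0.29 fully down, half-nut clear of the rack from 0.17. It springs back by itself; if the half-nut comes down on a tooth's crest it stays near 0.17 until tightening pushes the nut block back by up to 4 mm and the teeth drop in.
- lever_pad (a point): Centre of the top of the lever's red 36 x 36 mm plate, 112 mm above the bench, 28 mm before the nut block's front face (plate: 8 to 44 mm before it). Hinge 40 mm behind this point, towards the rear jaw; pressed here with 6 N it starts to move, 9 N takes it 8 mm down (0.2 rad). A finger holding it down can push on against the block's front face, which rises 12 mm above the plate.
- block_front (a point): Middle of the upper part of the nut block's front face (a flat upright face looking to the handle, 50 mm wide), 118 mm above the bench; the block's top is 124 mm up, and the block is 40 mm long.
- handle_hub (a point): Point on the screw's axis in the plane in which the T-handle turns, 82 mm above the bench, 100 mm before the nut block's front face.
- ball_a (a point): Centre of one ball (17 mm in diameter, black) at the end of the T-handle's steel bar (9 mm thick), 52 mm from the hub. The bar turns in the upright plane across the vise's x axis; at screw_handle = 0 this ball is straight above the hub.
- ball_b (a point): Centre of the black ball at the bar's other end, 52 mm from the hub, opposite ball_a.
- screw_handle (a joint): T-handle angle, rad, grows on tightening: clockwise seen from the handle's end along the vise's x (upper end of the bar goes right, right end goes down). One turn moves the front jaw 14 mm to the rear jaw. It stays where left. Turned slowly and free it takes about 10 N at a ball; each further newton stands for about 23 N between jaw and block.
- front_jaw: Moving front jaw; its 8 mm wooden lining gives 1 mm for 80 N. Right tightness: 60 to 200 N on the block, that is 3 to 8 N more at a handle ball than turning it free (aim at 5), or roughly 1.2 rad of turning after all play is taken up; above 230 N the wood is bruised. While the lever is down the jaw must not press on the block with more than 40 N.
- front_face (a point): Centre of the front jaw's lining face that meets the block, 72 mm above the bench.
- rear_lining: Wooden lining of the fixed rear jaw, 122 mm wide, 48 mm high. It has been packed out by up to 2.5 mm, differently each time.
- rear_face (a point): Centre of the rear lining's face that meets the block, 72 mm above the bench.
- board: Loose brown wooden block, 36 mm thick along the vise, 90 mm wide across it and 65 mm high, standing on the bed between the jaws, about 0.16 kg. Origin at the centre of its face that looks to the front jaw; its own z axis points along the vise to the rear jaw.
- block_plane: small black and steel block plane, 165 mm long, bystander.
- tape_measure: yellow tape measure, 91 x 39 mm, 62 mm high, bystander.
- pencil: red pencil, 165 mm long, bystander.
- sanding_block: brown cork sanding block, 110 x 65 x 31 mm, bystander.
- nail_tin: round tin with a fruit picture, 75 mm in diameter, 58 mm high, bystander.

How it is judged:
By the outcome, as a careful person would: the job done as asked, in the order asked, and still so for the second after the job is handed in, with the robot touching nothing.
It also fails if it takes over 72 s, if anything falls off the work surface, if the arm or the gripper's body presses on something with over 40 N, if the wrist force passes 120 N, or if a joint passes its speed limit or range.

ROBOT

A 6-joint arm with a two-finger parallel gripper is mounted at the origin on a cart in front of the work surface, level with it; the furniture and walls round the work are solid. World frame = base frame: x ahead of the robot, y to its left, z up, the work surface at z = 0. Lengths are in m, angles in rad, forces in N, time in s.
With the tool pointing down it reaches from about 0.375 to 0.975 m from the base axis. Payload 3.8 kg.
Tool frame: the origin (TCP) lies at the very end of the fingers, on their centre line; the grasp point (between the pads) lies 19 mm behind it; z points along the fingers, y is the line along which they close (so a half turn about z gives the same grasp; the last joint's range is limited). The gripper opens to 85 mm and grips with 20 to 120 N. Pads are 22 mm wide; open, the fingers measure 114 mm over their backs; the gripper's body (76 mm by 85 mm) begins 54 mm behind the grasp point. The pads swing forward as they close: fully open they stand 13 mm farther back than shut.
Start: joints at [-1.264, 0.264, 1.604, -0, 1.274, -0.037], TCP at [0.228, -0.635, 0.231] pointing down, gripper open.
Joint ranges: [-2.63, 2.63], [-0.94, 2.18], [0.31, 2.57], [-1.31, 4.45], [0, 2.66], [-2.55, 2.55]. Speed limits (rad/s): [2.57, 2.57, 3.14, 3.14, 3.14, 3.14].

INTERFACE

Orientations are given as a rotation vector (axis times angle).
In Python, from workcell import monitor, viewer, workorder gives the robot as it stands.
- The arm moves only by the tool jog_arm, never from a script. Its argument "commands" is a list of rows, each an object with "travel": the shift along the tool's x, y, z in mm, a list of three; "rot": the turn, a rotation vector about the tool's x, y, z in degrees, a list of three; "claw": the closure in counts, from 0 (fully open) to 255 (shut). A call has exactly 5 rows; each row shifts and turns the commanded pose from where the row before left it, along the tool's axes as they then stand; what a row does not reach is not made up. A row lasts 1/10 s, in which the tool goes at most 50 mm and 8.59 degrees, less where a joint would pass 70% of its speed; a pose out of reach is approached as far as the arm can. A call is refused whole if a number of a shift passes 50 or a number of a turn 8.59, either way. A call with a gripper value outside its range is refused whole. The fingers move at their own pace and stop on an object; "force" is the grip in N (left out, the last holds). Time passes only in rows, so rows that do not move let the fingers close, or fill a call up. It gives the time, the measured TCP pose, the force, the opening and the grip force at its end, in the units of the state.
- monitor.read_state(): the state, without advancing time (a new reading comes with each control period).
- viewer.read_camera(name): name is "side" or "top" or "wrist"; returns a dict with "color" (400x640x3 uint8, blue, green, red), "camera_matrix" (3x3 intrinsics, pixels), "k1" (the pictures are not rectified: a ray, as slopes to the right and down, at radius r is drawn at 1 + k1 r^2 times it, then the intrinsics apply), "R" (3x3) and "t" (3): a world point X has camera coordinates R X + t. Camera axes: x right, y down, z forward; pixel columns grow to the right and rows downward; lengths in m; the calibration is good to about 2 mm. A picture is of the moment at which its call begins. There is no depth.
- workorder.finish_job(): hands the job in; it is judged then, once.
The state is a dict: "time": time; "q": joint angles; "joint_vel": joint speeds; "joint_torque": joint torques, N m; "tool_pos": TCP position; "tcp_rot": TCP orientation; "wrist_force": force on the tool from outside, world axes, zero at the start; "torque": the same for the moment, N m; "width": opening from 0.0 (shut) to 1.0 (fully open); "grip_force": force on a finger pad.
Only numpy, scipy, OpenCV 4.12 (cv2) and the standard library are available. Lean on these libraries where they do the work, as an engineer would, in place of code of your own. Each camera call takes 0.05 s, during which the arm holds its last target. There are 200 camera calls.

## Working session

There is one attempt and no reset: what is moved stays moved. The work goes in short steps, Python scripts to look and compute and a tool call to move; the robot and the scene stay as the last step left them, time stands still between calls to the robot, and variables do not carry over. Pictures are saved under pics/ and viewed, at most 10 in all, crops included, and the job is handed in when it is done.

Besides the shell and the picture viewer there is one more tool, called after "Call:" by a JSON object that holds its "fn" and its "kwargs". jog_arm: Moves the arm, as the interface text tells. Its arguments: {"type":"object","properties":{"commands":{"type":"array","items":{"type":"object","properties":{"travel":{"type":"array","items":{"type":"number"}},"rot":{"type":"array","items":{"type":"number"}},"claw":{"type":"number"}}}},"force":{"type":"number"}},"required":["commands"]}

```bash
mkdir -p pics; ls; cat > h.py <<'E'
import numpy as np, cv2
from workcell import monitor, viewer, workorder
def ray(c,u,v):
    K=c["camera_matrix"];K=np.array(K);k=c["k1"]
    d=np.array([(u-K[0,2])/K[0,0],(v-K[1,2])/K[1,1]]);s=d.copy()
    for _ in range(20): s=d/(1+k*(s@s))
    R=np.array(c["R"]);t=np.array(c["t"])
    return -R.T@t, R.T@np.array([s[0],s[1],1])
def onz(c,u,v,z):
    o,d=ray(c,u,v);return o+d*(z-o[2])/d[2]
def proj(c,X):
    p=np.array(c["R"])@np.array(X)+np.array(c["t"]);s=p[:2]/p[2];s=s*(1+c["k1"]*(s@s));K=np.array(c["camera_matrix"])
    return K[0,0]*s[0]+K[0,2],K[1,1]*s[1]+K[1,2]
E
python3 - <<'E'
from h import *
print(monitor.read_state())
for n in("top","side"):
    c=viewer.read_camera(n);cv2.imwrite(f"pics/{n}0.png",c["color"]);print(n,c["camera_matrix"],c["k1"],c["R"],c["t"])
    np.save(f"{n}0.npy",c,allow_pickle=True)
E
```

```text
pics
{'time': 0.0, 'q': array([-1.26391243e+00,  2.64737169e-01,  1.60541525e+00,  5.58618983e-07,
        1.27368721e+00, -3.68977107e-02]), 'joint_vel': array([ 0.00078323,  0.00094635, -0.0001264 ,  0.00116304, -0.00012183,
       -0.00106988]), 'joint_torque': array([-1.16191448e-03, -5.15106905e+01, -3.67314219e+01,  1.19619322e-04,
        1.28072887e-02,  1.21124683e-05]), 'tool_pos': array([ 0.22728259, -0.63479068,  0.22995052]), 'tcp_rot': array([-3.09310157e+00, -5.36974467e-01,  4.73852433e-04]), 'wrist_force': array([ 0.78334724,  0.19839429, -0.3600691 ]), 'torque': array([-0.04399707,  0.03479673,  0.01547708]), 'grip_force': 0.0, 'width': 1.00395569354621}
top [[501.47089207   0.         317.4871937 ]
 [  0.         501.47089207 202.95911182]
 [  0.           0.           1.        ]] -0.0486763243025462 [[-0.21228669 -0.97718207  0.0070403 ]
 [-0.95432764  0.20576108 -0.21661288]
 [ 0.2102216  -0.05270278 -0.97623219]] [-0.15001026  0.58165588  1.46713017]
side [[518.11385963   0.         323.35789111]
 [  0.         518.11385963 203.9477172 ]
 [  0.           0.           1.        ]] -0.0958525049673238 [[-0.95158718 -0.3073168  -0.00618308]
 [-0.1313757   0.42481761 -0.8956955 ]
 [ 0.27788896 -0.85152004 -0.44462495]] [0.42866523 0.28909975 1.16209356]
```

View pics/top0.png

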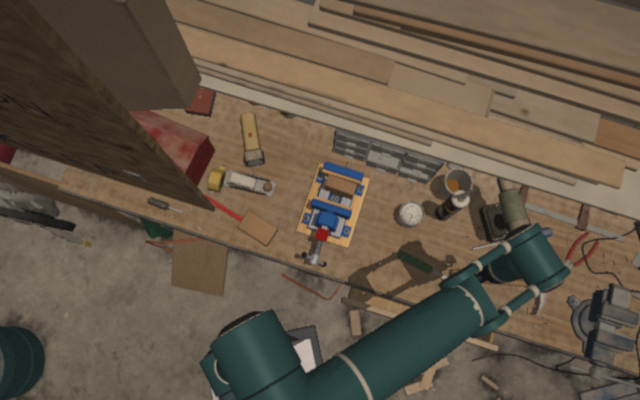

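View pics/side0.png

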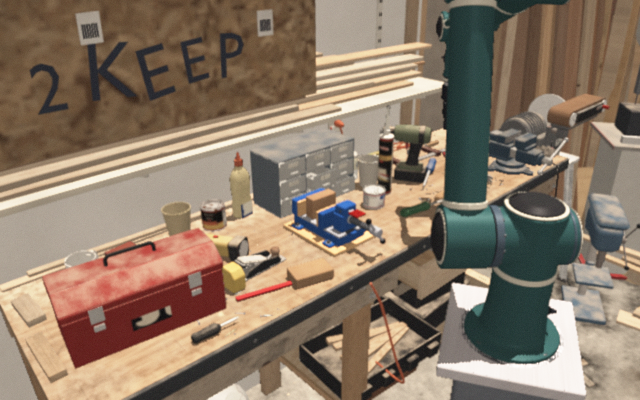

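The top view shows the vise at about (335,205), with the handle near (316,258) and the red plate near (322,235). In the side view the vise is at about (335,220). I'll enlarge both.

```bash
python3 - <<'E'
from h import *
a=cv2.imread("pics/top0.png")[155:275,285:385];b=cv2.imread("pics/side0.png")[180:260,275:395]
a=cv2.resize(a,None,fx=4,fy=4,interpolation=cv2.INTER_CUBIC)
b=cv2.resize(b,None,fx=4,fy=4,interpolation=cv2.INTER_CUBIC)
o=np.zeros((480,800,3),np.uint8);o[:480,:400]=a;b=b[:, 40:440];o[:320,400:800]=b
cv2.imwrite("pics/crop0.png",o)
E
```

```text
(no output)
```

View pics/crop0.png

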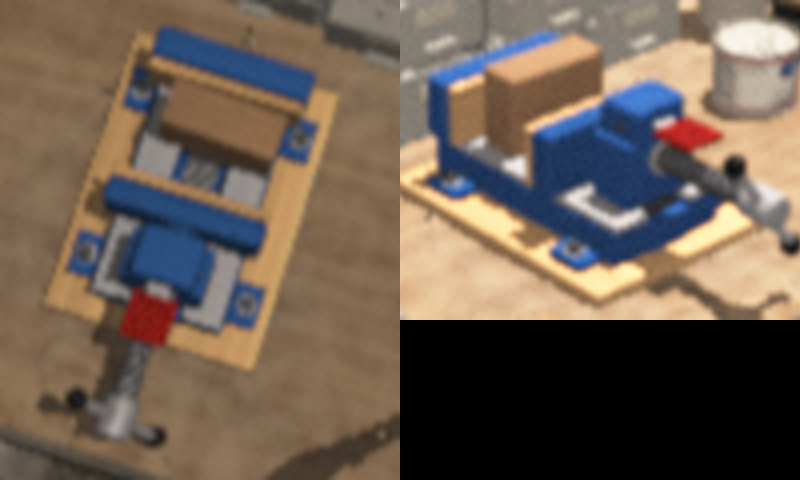

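The crop shows the plywood corners at crop positions (138,33), (338,95), (255,370) and (45,303). It also shows the red plate at (150,317), the balls at (76,399) and (154,435), and a visible gap between the wooden block and both jaws. The wrist camera will sharpen these later.

```bash
python3 - <<'E'
from h import *
T=np.load("top0.npy",allow_pickle=True).item();S=np.load("side0.npy",allow_pickle=True).item()
P=[onz(T,285+u/4,155+v/4,.012) for u,v in((138,33),(338,95),(255,370),(45,303))]
print("board",np.round(P,4)); 
for i,j in((3,0),(2,1)): d=P[j]-P[i];print(np.linalg.norm(d),np.degrees(np.arctan2(d[1],d[0])))
for c,n,x in((T,"top",(310,225,340,250)),(S,"side",(355,205,385,222))):
    hsv=cv2.cvtColor(c["color"],cv2.COLOR_BGR2HSV);m=((hsv[...,0]<8)|(hsv[...,0]>172))&(hsv[...,1]>150)&(hsv[...,2]>70)
    a,b,e,f=x;ys,xs=np.nonzero(m[b:f,a:e]);print(n,len(xs),xs.mean()+a,ys.mean()+b,onz(c,xs.mean()+a,ys.mean()+b,.112))
def tri(u,v,s,t):
    o,d=ray(T,u,v);p,e=ray(S,s,t);A=np.stack([d,-e],1);k=np.linalg.lstsq(A,p-o,rcond=None)[0];a=o+k[0]*d;b=p+k[1]*e
    return (a+b)/2,np.linalg.norm(a-b)
print(tri(304,254.75,368.75,221.75),tri(323.5,263.75,382.5,240.75))
for z in(.098,):
  # front jaw / rear jaw top corners, block top
  for n,u,v in(("frontjaw rear-left",107,177),("fj rear-right",265,222),("rear back-left",160,27),("rear back-right",315,75),("rear front-left",152,48),("rear front right",307,103)): print(n,onz(T,285+u/4,155+v/4,z))
for n,u,v in(("blk",165,85),("blk",287,123)): print(n,onz(T,285+u/4,155+v/4,.111))
E
```

```text
board [[ 0.6746 -0.3066  0.012 ]
 [ 0.5905 -0.452   0.012 ]
 [ 0.3892 -0.3373  0.012 ]
 [ 0.4751 -0.1888  0.012 ]]
0.23162477327284056 -30.571021199758253
0.23164759605406454 -29.692731653707902
top 134 321.410447761194 234.36567164179104 [ 0.43238488 -0.25834884  0.112     ]
side 56 358.4642857142857 213.32142857142858 [ 0.42775655 -0.25055122  0.112     ]
(array([ 0.38474707, -0.19622817,  0.12001086]), np.float64(0.0017405995886025146)) (array([ 0.35498486, -0.24880935,  0.03690493]), np.float64(0.001182778256286477))
frontjaw rear-left [ 0.54421584 -0.25348164  0.098     ]
fj rear-right [ 0.48584188 -0.36121883  0.098     ]
rear back-left [ 0.65015682 -0.31743579  0.098     ]
rear back-right [ 0.58850449 -0.424006    0.098     ]
rear front-left [ 0.63519168 -0.30791653  0.098     ]
rear front right [ 0.56843736 -0.41300129  0.098     ]
blk [ 0.60123308 -0.31018196  0.111     ]
blk [ 0.55340855 -0.39283021  0.111     ]
```

```bash
cat >> h.py <<'E'
from scipy.spatial.transform import Rotation as Ro
TH=np.radians(-30.0);VX=np.array([np.cos(TH),np.sin(TH),0]);VY=np.array([-np.sin(TH),np.cos(TH),0])
def rep(target=None,ydir=None):
    s=monitor.read_state();R=Ro.from_rotvec(s["tcp_rot"]);M=R.as_matrix();f=s["wrist_force"]
    print("t",round(s["time"],2),"pos",np.round(s["tool_pos"],4),"q6",round(s["q"][5],3),"w",round(s["width"],3),"F vise",np.round([f@VX,f@VY,f[2]],1))
    if target is not None: print("shift tool mm",np.round(M.T@(np.array(target)-s["tool_pos"])*1e3,1))
    if ydir is not None:
        y=np.array(ydir);z=np.array([0,0,-1.]);D=np.stack([np.cross(y,z),y,z],1)
        print("rot deg",np.round(np.degrees(Ro.from_matrix(M.T@D).as_rotvec()),2))
    return s,M
E
python3 - <<'E'
from h import *
s,M=rep([.4324,-.2583,.26],VY);print(M.round(3))
rep(None,-VY);rep(None,VX);rep(None,-VX)
E
```

```text
t 0.1 pos [ 0.2273 -0.6349  0.2301] q6 -0.037 w 1.001 F vise [-0.3  0.8  0.2]
shift tool mm [ 320.  -285.4  -29.3]
rot deg [-6.000e-02 -1.400e-01 -1.303e+02]
[[ 0.941  0.337 -0.001]
 [ 0.337 -0.941  0.002]
 [ 0.    -0.002 -1.   ]]
t 0.1 pos [ 0.2273 -0.6349  0.2301] q6 -0.037 w 1.001 F vise [-0.3  0.8  0.2]
rot deg [-0.11  0.05 49.7 ]
t 0.1 pos [ 0.2273 -0.6349  0.2301] q6 -0.037 w 1.001 F vise [-0.3  0.8  0.2]
rot deg [ -0.11  -0.05 -40.3 ]
t 0.1 pos [ 0.2273 -0.6349  0.2301] q6 -0.037 w 1.001 F vise [-0.3  0.8  0.2]
rot deg [-6.000e-02  1.400e-01  1.397e+02]
```

Call:
{"fn": "jog_arm", "kwargs": {"commands": [{"travel": [0, 0, -40], "claw": 255}, {"travel": [20, -18, -30], "claw": 255}, {"travel": [33, -30, 0], "claw": 255}, {"travel": [33, -30, 0], "claw": 255}, {"travel": [33, -30, 0], "claw": 255}], "force": 40}}

```text
$.commands[0]: bad value
```

Call:
{"fn": "jog_arm", "kwargs": {"commands": [{"travel": [33, -30, 0]}, {"travel": [33, -30, 0]}, {"travel": [33, -30, 0]}, {"travel": [33, -30, 0]}, {"travel": [20, -18, 0]}]}}

```text
$.commands[0]: bad value
```

Call:
{"fn": "jog_arm", "kwargs": {"commands": [{"rot": [0, 0, -8.2]}, {"rot": [0, 0, -8.2]}, {"rot": [0, 0, -8.2]}, {"rot": [0, 0, -8.2]}, {"rot": [0, 0, -7.5]}]}}

```text
$.commands[0]: bad value
```

```bash
python3 - <<'E'
from h import *
s,M=rep([.4324,-.2583,.30],VX)
c=viewer.read_camera("wrist");np.save("w1.npy",c,allow_pickle=True)
cv2.imwrite("pics/w1.png",c["color"])
print(proj(c,[.4324,-.2583,.112]),-np.array(c["R"]).T@c["t"])
E
```

```text
t 0.1 pos [ 0.2273 -0.6349  0.2301] q6 -0.037 w 1.001 F vise [-0.3  0.8  0.2]
shift tool mm [ 320.  -285.5  -69.3]
rot deg [ -0.11  -0.05 -40.3 ]
(np.float64(-130.29872694730255), np.float64(-295.3090619772323)) [ 0.29141683 -0.61156999  0.37200447]
```

View pics/w1.png

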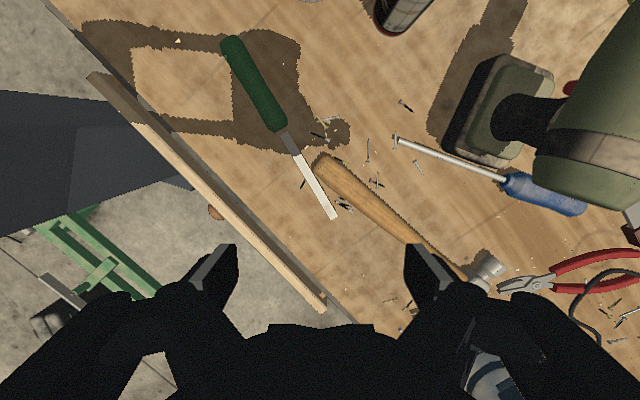

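The calls were refused because every row needs all three fields. The picture still shows the starting spot, with the fingers at about (215,270) and (430,270). I'll send the moves again.

Call:
{"fn": "jog_arm", "kwargs": {"commands": [{"travel": [0, 0, -40], "rot": [0, 0, 0], "claw": 255}, {"travel": [20, -18, -30], "rot": [0, 0, 0], "claw": 255}, {"travel": [33, -30, 0], "rot": [0, 0, 0], "claw": 255}, {"travel": [33, -30, 0], "rot": [0, 0, 0], "claw": 255}, {"travel": [33, -30, 0], "rot": [0, 0, 0], "claw": 255}], "force": 40}}

```text
time: 0.65
tool_pos: [0.3035, -0.4924, 0.3013]
tcp_rot: [3.095, 0.536, 0.0]
wrist_force: [0.5, 0.3, -0.0]
width: 0.146
grip_force: 0.0
```

Call:
{"fn": "jog_arm", "kwargs": {"commands": [{"travel": [33, -30, 0], "rot": [0, 0, 0], "claw": 255}, {"travel": [33, -30, 0], "rot": [0, 0, 0], "claw": 255}, {"travel": [33, -30, 0], "rot": [0, 0, 0], "claw": 255}, {"travel": [33, -30, 0], "rot": [0, 0, 0], "claw": 255}, {"travel": [20, -18, 0], "rot": [0, 0, 0], "claw": 255}]}}

```text
time: 1.15
tool_pos: [0.4005, -0.3097, 0.3011]
tcp_rot: [-3.094, -0.54, -0.001]
wrist_force: [0.8, 0.0, -0.1]
width: -0.001
grip_force: 0.0
```

Call:
{"fn": "jog_arm", "kwargs": {"commands": [{"travel": [0, 0, 0], "rot": [0, 0, -8.2], "claw": 255}, {"travel": [0, 0, 0], "rot": [0, 0, -8.2], "claw": 255}, {"travel": [0, 0, 0], "rot": [0, 0, -8.2], "claw": 255}, {"travel": [0, 0, 0], "rot": [0, 0, -8.2], "claw": 255}, {"travel": [0, 0, 0], "rot": [0, 0, -7.5], "claw": 255}]}}

```text
time: 1.65
tool_pos: [0.3996, -0.3122, 0.3009]
tcp_rot: [-2.716, -1.578, 0.0]
wrist_force: [-0.1, -0.2, 0.4]
width: -0.001
grip_force: 0.0
```

```bash
python3 - <<'E'
from h import *
s,M=rep([.4324,-.2583,.30],VX)
c=viewer.read_camera("wrist");np.save("w1.npy",c,allow_pickle=True)
cv2.imwrite("pics/w2.png",c["color"])
print(proj(c,[.4324,-.2583,.112]),-np.array(c["R"]).T@c["t"])
E
```

```text
t 1.65 pos [ 0.3996 -0.3122  0.3009] q6 -0.195 w -0.001 F vise [ 0.  -0.3  0.4]
shift tool mm [63.1  1.8  0.9]
rot deg [-0.04 -0.01  0.34]
(np.float64(321.9576084834292), np.float64(128.1992756766379)) [ 0.43358047 -0.25291803  0.44286137]
```

View pics/w2.png

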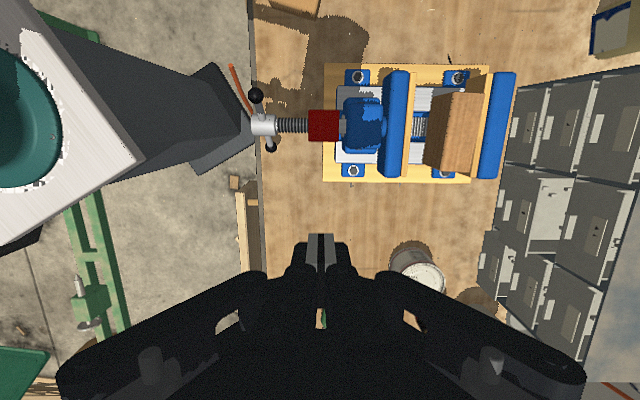

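The wrist view shows the red plate at about (323,125), the hub at (262,125), and the balls at (255,95) and (271,146). The nut block is at about (363,125), the front jaw at about (396,122), the wooden block at about (455,132) and the rear jaw at about (497,125). The closed fingertip is at (320,240).

```bash
python3 - <<'E'
from h import *
c=np.load("w1.npy",allow_pickle=True).item();im=c["color"]
hsv=cv2.cvtColor(im,cv2.COLOR_BGR2HSV)
m=((hsv[...,0]<8)|(hsv[...,0]>172))&(hsv[...,1]>150)&(hsv[...,2]>50);m[:100]=0;m[150:]=0;m[:,:290]=0;m[:,345:]=0
ys,xs=np.nonzero(m);print("red",xs.min(),xs.max(),ys.min(),ys.max())
P=onz(c,(xs.min()+xs.max())/2,(ys.min()+ys.max())/2,.112);print("pad",P.round(4))
for u in(xs.min()-.5,xs.max()+.5):print((onz(c,u,125,.112)-P)@VX)
h=onz(c,262.5,124.5,.082);print("hub?",h.round(4),(h-P)@VX,(h-P)@VY)
b=(hsv[...,0]>100)&(hsv[...,0]<125)&(hsv[...,1]>120)
for r in(90,125,155):
    row=b[r,330:530].astype(int);d=np.flatnonzero(np.diff(row))+331;print(r,d)
    print([tuple(hsv[r,u]) for u in range(404,436,2)])
mb=(hsv[...,0]<20)&(hsv[...,1]>90);print("yaw",0)
for z in(.094,.098,.111): print(z,[(u,round(float((onz(c,u,125,z)-P)@VX*1e3),1)) for u in(407,414,420,428,432,440,470,480,486,490)])
gray=cv2.cvtColor(im,cv2.COLOR_BGR2GRAY)
cv2.imwrite("pics/w2c.png",cv2.resize(im[80:190,240:530],(780,296),interpolation=cv2.INTER_NEAREST))
E
```

```text
red 308 339 110 141
pad [ 0.4354 -0.2566  0.112 ]
-0.018367258203560406
0.01835573511572967
hub? [ 0.3698 -0.2182  0.082 ] -0.07598997040175816 0.000431218798579164
90 [336 337 383 408 491 514]
[(np.uint8(106), np.uint8(206), np.uint8(172)), (np.uint8(107), np.uint8(192), np.uint8(153)), (np.uint8(179), np.uint8(67), np.uint8(99)), (np.uint8(21), np.uint8(130), np.uint8(252)), (np.uint8(20), np.uint8(123), np.uint8(245)), (np.uint8(19), np.uint8(144), np.uint8(242)), (np.uint8(113), np.uint8(5), np.uint8(195)), (np.uint8(0), np.uint8(1), np.uint8(207)), (np.uint8(30), np.uint8(2), np.uint8(212)), (np.uint8(173), np.uint8(5), np.uint8(212)), (np.uint8(38), np.uint8(5), np.uint8(209)), (np.uint8(18), np.uint8(6), np.uint8(211)), (np.uint8(36), np.uint8(6), np.uint8(213)), (np.uint8(0), np.uint8(1), np.uint8(211)), (np.uint8(45), np.uint8(3), np.uint8(158)), (np.uint8(135), np.uint8(5), np.uint8(101))]
125 [346 405 485 507]
[(np.uint8(105), np.uint8(202), np.uint8(97)), (np.uint8(17), np.uint8(147), np.uint8(240)), (np.uint8(19), np.uint8(131), np.uint8(243)), (np.uint8(20), np.uint8(13
[... 1034 characters left out ...]
 np.uint8(138), np.uint8(70)), (np.uint8(17), np.uint8(124), np.uint8(74)), (np.uint8(16), np.uint8(137), np.uint8(78)), (np.uint8(13), np.uint8(123), np.uint8(79)), (np.uint8(16), np.uint8(126), np.uint8(79)), (np.uint8(17), np.uint8(137), np.uint8(80))]
yaw 0
0.094 [(407, 101.1), (414, 109.6), (420, 116.8), (428, 126.5), (432, 131.3), (440, 140.9), (470, 177.0), (480, 189.0), (486, 196.2), (490, 201.0)]
0.098 [(407, 99.9), (414, 108.3), (420, 115.4), (428, 125.0), (432, 129.7), (440, 139.3), (470, 174.9), (480, 186.8), (486, 193.9), (490, 198.6)]
0.111 [(407, 96.0), (414, 104.1), (420, 111.0), (428, 120.1), (432, 124.7), (440, 133.9), (470, 168.2), (480, 179.6), (486, 186.4), (490, 191.0)]
```

View pics/w2c.png

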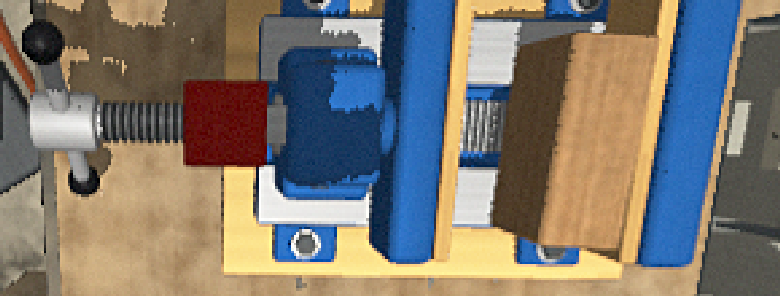

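Call:
{"fn": "jog_arm", "kwargs": {"commands": [{"travel": [32, 6, 0], "rot": [0, 0, 0], "claw": 255}, {"travel": [32.5, 6.5, 0], "rot": [0, 0, 0], "claw": 255}, {"travel": [0, 0, 0], "rot": [0, 0, 8.5], "claw": 255}, {"travel": [0, 0, 0], "rot": [0, 0, 8.5], "claw": 255}, {"travel": [0, 0, 0], "rot": [0, 0, 8.5], "claw": 255}]}}

```text
time: 2.2
tool_pos: [0.4429, -0.2625, 0.3009]
tcp_rot: [-3.003, -0.92, 0.001]
wrist_force: [0.2, -1.0, 0.8]
width: 0.003
grip_force: 0.0
```

Call:
{"fn": "jog_arm", "kwargs": {"commands": [{"travel": [0, 0, 20], "rot": [0, 0, 8.5], "claw": 255}, {"travel": [0, 0, 20], "rot": [0, 0, 8.5], "claw": 255}, {"travel": [0, 0, 20], "rot": [0, 0, 8.5], "claw": 255}, {"travel": [0, 0, 20], "rot": [0, 0, 8.5], "claw": 255}, {"travel": [0, 0, 20], "rot": [0, 0, 8.5], "claw": 255}]}}

```text
time: 2.7
tool_pos: [0.4426, -0.2628, 0.2003]
tcp_rot: [-3.133, 0.233, 0.0]
wrist_force: [-0.3, 1.3, -0.7]
width: -0.004
grip_force: 0.0
```

Call:
{"fn": "jog_arm", "kwargs": {"commands": [{"travel": [0, 0, 20], "rot": [0, 0, 8.3], "claw": 255}, {"travel": [0, 0, 20], "rot": [0, 0, 8.3], "claw": 255}, {"travel": [0, 0, 5], "rot": [0, 0, 5.7], "claw": 255}, {"travel": [0, 0, 0], "rot": [0, 0, 0], "claw": 255}, {"travel": [0, 0, 0], "rot": [0, 0, 0], "claw": 255}]}}

```text
time: 3.2
tool_pos: [0.4429, -0.263, 0.1564]
tcp_rot: [3.033, -0.819, -0.0]
wrist_force: [0.3, 0.6, -0.4]
width: 0.002
grip_force: 0.0
```

```bash
python3 - <<'E'
from h import *
w=np.load("w1.npy",allow_pickle=True).item()
for a,b in(((409,90),(402.5,155)),((514,90),(501,155))):
    d=onz(w,*a,.098)-onz(w,*b,.098);print("vise yaw",np.degrees(np.arctan2(d[1],d[0]))-90)
s,M=rep([.4427,-.2625,.15],-VY)
c=viewer.read_camera("wrist");np.save("w3.npy",c,allow_pickle=True)
cv2.imwrite("pics/w3.png",c["color"])
hsv=cv2.cvtColor(c["color"],cv2.COLOR_BGR2HSV);m=((hsv[...,0]<8)|(hsv[...,0]>172))&(hsv[...,1]>150)&(hsv[...,2]>40)
ys,xs=np.nonzero(m);print(len(xs),xs.min(),xs.max(),ys.min(),ys.max())
E
```

```text
vise yaw -30.802894472821677
vise yaw -31.04545520170005
t 3.2 pos [ 0.4429 -0.263   0.1564] q6 1.514 w 0.002 F vise [-0.   0.7 -0.4]
shift tool mm [-0.4 -0.3  6.4]
rot deg [ 0.    0.   -0.24]
2479 0 609 0 243
```

View pics/w3.png

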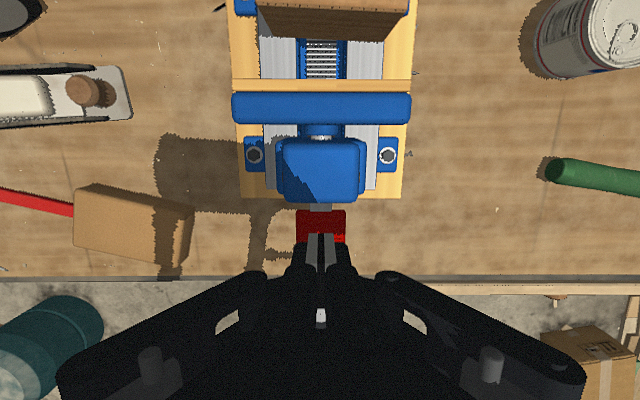

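The finger is centred over the red plate at about (321,225), with the nut block's front edge at row 203 ahead of it. I'll descend now.

Call:
{"fn": "jog_arm", "kwargs": {"commands": [{"travel": [0, 0, 15], "rot": [0, 0, 0], "claw": 255}, {"travel": [0, 0, 15], "rot": [0, 0, 0], "claw": 255}, {"travel": [0, 0, 8], "rot": [0, 0, 0], "claw": 255}, {"travel": [0, 0, 2], "rot": [0, 0, 0], "claw": 255}, {"travel": [0, 0, 2], "rot": [0, 0, 0], "claw": 255}]}}

```text
time: 3.75
tool_pos: [0.4425, -0.2627, 0.1136]
tcp_rot: [-3.032, 0.821, 0.002]
wrist_force: [0.5, 0.4, 0.6]
width: -0.001
grip_force: 0.0
```

Call:
{"fn": "jog_arm", "kwargs": {"commands": [{"travel": [0, 0, 1], "rot": [0, 0, 0], "claw": 255}, {"travel": [0, 0, 1], "rot": [0, 0, 0], "claw": 255}, {"travel": [0, 0, 1], "rot": [0, 0, 0], "claw": 255}, {"travel": [0, 0, 0], "rot": [0, 0, 0], "claw": 255}, {"travel": [0, 0, 0], "rot": [0, 0, 0], "claw": 255}]}}

```text
time: 4.25
tool_pos: [0.4432, -0.2632, 0.112]
tcp_rot: [3.032, -0.821, 0.002]
wrist_force: [-0.5, 0.6, 4.0]
width: 0.001
grip_force: 2.1
```

Call:
{"fn": "jog_arm", "kwargs": {"commands": [{"travel": [0, 0, 1], "rot": [0, 0, 0], "claw": 255}, {"travel": [0, 0, 1], "rot": [0, 0, 0], "claw": 255}, {"travel": [0, 0, 1], "rot": [0, 0, 0], "claw": 255}, {"travel": [0, 0, 0], "rot": [0, 0, 0], "claw": 255}, {"travel": [0, 0, 0], "rot": [0, 0, 0], "claw": 255}]}}

```text
time: 4.75
tool_pos: [0.4432, -0.2632, 0.1102]
tcp_rot: [3.032, -0.821, 0.001]
wrist_force: [-4.6, 2.5, 11.7]
width: -0.003
grip_force: 6.1
```

Call:
{"fn": "jog_arm", "kwargs": {"commands": [{"travel": [0, 0, 1], "rot": [0, 0, 0], "claw": 255}, {"travel": [0, 0, 1], "rot": [0, 0, 0], "claw": 255}, {"travel": [0, 0, 0], "rot": [0, 0, 0], "claw": 255}, {"travel": [0, 0, 0], "rot": [0, 0, 0], "claw": 255}, {"travel": [0, 0, 0], "rot": [0, 0, 0], "claw": 255}]}}

```text
time: 5.25
tool_pos: [0.4432, -0.2632, 0.1086]
tcp_rot: [3.032, -0.821, 0.001]
wrist_force: [-4.7, 3.0, 13.8]
width: 0.004
grip_force: 7.2
```

Call:
{"fn": "jog_arm", "kwargs": {"commands": [{"travel": [0, 0, 1], "rot": [0, 0, 0], "claw": 255}, {"travel": [0, 0, 1], "rot": [0, 0, 0], "claw": 255}, {"travel": [0, 0, 1], "rot": [0, 0, 0], "claw": 255}, {"travel": [0, 0, 0], "rot": [0, 0, 0], "claw": 255}, {"travel": [0, 0, 0], "rot": [0, 0, 0], "claw": 255}]}}

```text
time: 5.75
tool_pos: [0.4447, -0.2641, 0.1066]
tcp_rot: [3.031, -0.821, 0.007]
wrist_force: [-4.3, 2.3, 16.8]
width: -0.004
grip_force: 8.1
```

Call:
{"fn": "jog_arm", "kwargs": {"commands": [{"travel": [2, 0, 0.5], "rot": [0, 0, 0], "claw": 255}, {"travel": [3, 0, 0], "rot": [0, 0, 0], "claw": 255}, {"travel": [3, 0, 0], "rot": [0, 0, 0], "claw": 255}, {"travel": [3, 0, 0], "rot": [0, 0, 0], "claw": 255}, {"travel": [0, 0, 0], "rot": [0, 0, 0], "claw": 255}]}}

```text
time: 6.25
tool_pos: [0.4549, -0.2701, 0.1065]
tcp_rot: [3.031, -0.821, 0.009]
wrist_force: [-2.7, 1.4, 16.1]
width: 0.001
grip_force: 8.2
```

```bash
python3 - <<'E'
from h import *
rep()
c=viewer.read_camera("wrist");np.save("w4.npy",c,allow_pickle=True)
a=np.load("w3.npy",allow_pickle=True).item()
for k in(a,c):
    hsv=cv2.cvtColor(k["color"],cv2.COLOR_BGR2HSV)
    b=(hsv[...,0]>100)&(hsv[...,0]<125)&(hsv[...,1]>120);col=b[:,300];print(np.flatnonzero(np.diff(col.astype(int))))
cv2.imwrite("pics/w4.png",c["color"])
E
```

```text
t 6.25 pos [ 0.4549 -0.2701  0.1065] q6 1.517 w 0.001 F vise [-3.  -0.2 16.1]
[ 37  78  91 201 251 252 360 362 380 381]
[ 40  64  82 230 245 246 332 333 350 351]
```

View pics/w4.png

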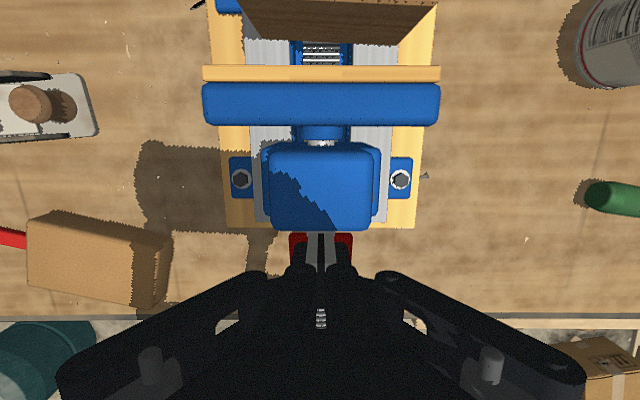

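The nut block slid along with the finger. The front lining edge is at row 66 and the wooden block's foot is at row 44.

```bash
python3 - <<'E'
from h import *
c=np.load("w4.npy",allow_pickle=True).item()
a=onz(c,321,65.5,.094);b=onz(c,321,44.5,.046);e=onz(c,321,231,.124)
print("gap mm",(b-a)@VX*1e3,"face to lining",(a-e)@VX*1e3,"tcp to face",(e-monitor.read_state()["tool_pos"])@VX*1e3)
E
```

```text
gap mm 21.59631636673264 face to lining 78.20934275772954 tcp to face 17.60912873246282
```

Call:
{"fn": "jog_arm", "kwargs": {"commands": [{"travel": [3, 0, 0], "rot": [0, 0, 0], "claw": 255}, {"travel": [3, 0, 0], "rot": [0, 0, 0], "claw": 255}, {"travel": [3, 0, 0], "rot": [0, 0, 0], "claw": 255}, {"travel": [2, 0, 0], "rot": [0, 0, 0], "claw": 255}, {"travel": [0, 0, 0], "rot": [0, 0, 0], "claw": 255}]}}

```text
time: 6.8
tool_pos: [0.4643, -0.2756, 0.1065]
tcp_rot: [3.031, -0.821, 0.009]
wrist_force: [-3.7, 2.2, 15.7]
width: 0.001
grip_force: 8.2
```

Call:
{"fn": "jog_arm", "kwargs": {"commands": [{"travel": [2, 0, 0], "rot": [0, 0, 0], "claw": 255}, {"travel": [2, 0, 0], "rot": [0, 0, 0], "claw": 255}, {"travel": [1.5, 0, 0], "rot": [0, 0, 0], "claw": 255}, {"travel": [1, 0, 0], "rot": [0, 0, 0], "claw": 255}, {"travel": [1, 0, 0], "rot": [0, 0, 0], "claw": 255}]}}

```text
time: 7.3
tool_pos: [0.4702, -0.2791, 0.1064]
tcp_rot: [3.031, -0.821, 0.007]
wrist_force: [-3.5, 2.7, 16.9]
width: 0.003
grip_force: 8.3
```

Call:
{"fn": "jog_arm", "kwargs": {"commands": [{"travel": [0.8, 0, 0], "rot": [0, 0, 0], "claw": 255}, {"travel": [0.8, 0, 0], "rot": [0, 0, 0], "claw": 255}, {"travel": [0.8, 0, 0], "rot": [0, 0, 0], "claw": 255}, {"travel": [0.8, 0, 0], "rot": [0, 0, 0], "claw": 255}, {"travel": [0, 0, 0], "rot": [0, 0, 0], "claw": 255}]}}

```text
time: 7.8
tool_pos: [0.473, -0.2808, 0.1065]
tcp_rot: [3.031, -0.821, 0.007]
wrist_force: [-2.6, 1.9, 17.2]
width: 0.0
grip_force: 8.3
```

```bash
python3 - <<'E'
from h import *
rep()
c=viewer.read_camera("wrist");np.save("w5.npy",c,allow_pickle=True);cv2.imwrite("pics/w5.png",c["color"])
t=viewer.read_camera("top")["color"][155:275,285:385]
o=np.zeros((400,800,3),np.uint8);o[:,:467]=cv2.resize(c["color"][0:240,180:460],(467,400));o[:,467:]=cv2.resize(t,(333,400),interpolation=cv2.INTER_CUBIC);cv2.imwrite("pics/w5c.png",o)
E
```

```text
t 7.8 pos [ 0.473  -0.2808  0.1065] q6 1.519 w 0.0 F vise [-3.2  0.3 17.2]
```

View pics/w5c.png

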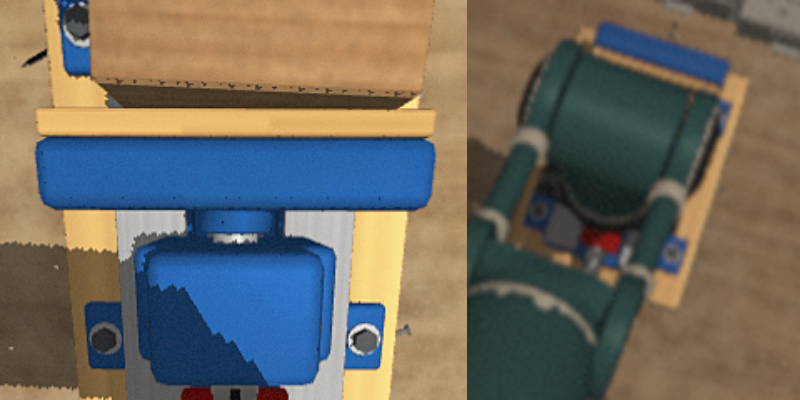

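The lining is now almost touching the wooden block, which is yawed by a degree or two. I'll go on in small steps and watch the force.

Call:
{"fn": "jog_arm", "kwargs": {"commands": [{"travel": [0.6, 0, 0], "rot": [0, 0, 0], "claw": 255}, {"travel": [0.6, 0, 0], "rot": [0, 0, 0], "claw": 255}, {"travel": [0.6, 0, 0], "rot": [0, 0, 0], "claw": 255}, {"travel": [0, 0, 0], "rot": [0, 0, 0], "claw": 255}, {"travel": [0, 0, 0], "rot": [0, 0, 0], "claw": 255}]}}

```text
time: 8.4
tool_pos: [0.4743, -0.2815, 0.1063]
tcp_rot: [3.031, -0.82, 0.007]
wrist_force: [-3.3, 3.1, 17.2]
width: 0.002
grip_force: 8.3
```

Call:
{"fn": "jog_arm", "kwargs": {"commands": [{"travel": [0.6, 0, 0], "rot": [0, 0, 0], "claw": 255}, {"travel": [0.6, 0, 0], "rot": [0, 0, 0], "claw": 255}, {"travel": [0, 0, 0], "rot": [0, 0, 0], "claw": 255}, {"travel": [0, 0, 0], "rot": [0, 0, 0], "claw": 255}, {"travel": [0, 0, 0], "rot": [0, 0, 0], "claw": 255}]}}

```text
time: 8.9
tool_pos: [0.4753, -0.2821, 0.1063]
tcp_rot: [3.031, -0.821, 0.007]
wrist_force: [-3.5, 2.2, 16.9]
width: -0.004
grip_force: 8.3
```

Call:
{"fn": "jog_arm", "kwargs": {"commands": [{"travel": [0.6, 0, 0], "rot": [0, 0, 0], "claw": 255}, {"travel": [0.6, 0, 0], "rot": [0, 0, 0], "claw": 255}, {"travel": [0.6, 0, 0], "rot": [0, 0, 0], "claw": 255}, {"travel": [0, 0, 0], "rot": [0, 0, 0], "claw": 255}, {"travel": [0, 0, 0], "rot": [0, 0, 0], "claw": 255}]}}

```text
time: 9.4
tool_pos: [0.4767, -0.2829, 0.1062]
tcp_rot: [3.031, -0.821, 0.006]
wrist_force: [-5.2, 3.3, 16.7]
width: 0.005
grip_force: 8.3
```

Call:
{"fn": "jog_arm", "kwargs": {"commands": [{"travel": [0.5, 0, 0], "rot": [0, 0, 0], "claw": 255}, {"travel": [0.5, 0, 0], "rot": [0, 0, 0], "claw": 255}, {"travel": [0.5, 0, 0], "rot": [0, 0, 0], "claw": 255}, {"travel": [0, 0, 0], "rot": [0, 0, 0], "claw": 255}, {"travel": [0, 0, 0], "rot": [0, 0, 0], "claw": 255}]}}

```text
time: 9.9
tool_pos: [0.478, -0.2837, 0.1063]
tcp_rot: [3.031, -0.821, 0.006]
wrist_force: [-2.7, 1.8, 16.8]
width: -0.002
grip_force: 8.3
```

Call:
{"fn": "jog_arm", "kwargs": {"commands": [{"travel": [0.5, 0, 0], "rot": [0, 0, 0], "claw": 255}, {"travel": [0.5, 0, 0], "rot": [0, 0, 0], "claw": 255}, {"travel": [0.5, 0, 0], "rot": [0, 0, 0], "claw": 255}, {"travel": [0, 0, 0], "rot": [0, 0, 0], "claw": 255}, {"travel": [0, 0, 0], "rot": [0, 0, 0], "claw": 255}]}}

```text
time: 10.4
tool_pos: [0.4793, -0.2844, 0.1063]
tcp_rot: [3.031, -0.821, 0.006]
wrist_force: [-4.5, 2.7, 16.0]
width: -0.002
grip_force: 8.3
```

Call:
{"fn": "jog_arm", "kwargs": {"commands": [{"travel": [0.5, 0, 0], "rot": [0, 0, 0], "claw": 255}, {"travel": [0.5, 0, 0], "rot": [0, 0, 0], "claw": 255}, {"travel": [0.5, 0, 0], "rot": [0, 0, 0], "claw": 255}, {"travel": [0, 0, 0], "rot": [0, 0, 0], "claw": 255}, {"travel": [0, 0, 0], "rot": [0, 0, 0], "claw": 255}]}}

```text
time: 10.9
tool_pos: [0.4805, -0.2852, 0.1063]
tcp_rot: [3.031, -0.821, 0.006]
wrist_force: [-4.1, 2.3, 16.4]
width: 0.002
grip_force: 8.3
```

```bash
python3 - <<'E'
from h import *
rep()
c=viewer.read_camera("wrist");np.save("w6.npy",c,allow_pickle=True);cv2.imwrite("pics/w6.png",c["color"][0:240,160:480])
E
```

```text
t 10.9 pos [ 0.4805 -0.2852  0.1063] q6 1.52 w 0.002 F vise [-4.7  0.  16.4]
```

View pics/w6.png

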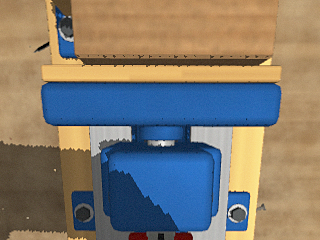

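The jaw is touching the block and squaring it. The remaining gap is at the rear, so I'll continue by force alone.

Call:
{"fn": "jog_arm", "kwargs": {"commands": [{"travel": [0.5, 0, 0], "rot": [0, 0, 0], "claw": 255}, {"travel": [0.5, 0, 0], "rot": [0, 0, 0], "claw": 255}, {"travel": [0.5, 0, 0], "rot": [0, 0, 0], "claw": 255}, {"travel": [0, 0, 0], "rot": [0, 0, 0], "claw": 255}, {"travel": [0, 0, 0], "rot": [0, 0, 0], "claw": 255}]}}

```text
time: 11.45
tool_pos: [0.4809, -0.2854, 0.1058]
tcp_rot: [3.032, -0.821, 0.002]
wrist_force: [-6.5, 2.5, 16.7]
width: 0.002
grip_force: 8.4
```

Call:
{"fn": "jog_arm", "kwargs": {"commands": [{"travel": [0.6, 0, 0], "rot": [0, 0, 0], "claw": 255}, {"travel": [0.6, 0, 0], "rot": [0, 0, 0], "claw": 255}, {"travel": [0.6, 0, 0], "rot": [0, 0, 0], "claw": 255}, {"travel": [0, 0, 0], "rot": [0, 0, 0], "claw": 255}, {"travel": [0, 0, 0], "rot": [0, 0, 0], "claw": 255}]}}

```text
time: 11.95
tool_pos: [0.4811, -0.2855, 0.1054]
tcp_rot: [-3.032, 0.821, 0.003]
wrist_force: [-9.1, 4.9, 18.3]
width: -0.004
grip_force: 9.2
```

```bash
cat > m.py <<'E'
from h import *
s,_=rep();c=viewer.read_camera("wrist");np.save("wl.npy",c,allow_pickle=True)
hsv=cv2.cvtColor(c["color"],cv2.COLOR_BGR2HSV)
b=(hsv[...,0]>100)&(hsv[...,0]<125)&(hsv[...,1]>120)
for u in(250,300,340,390):
    d=np.flatnonzero(np.diff(b[:,u].astype(int)))[:6];print(u,d)
p=np.flatnonzero(np.diff(b[:,300].astype(int)));r=[x for x in p if 60<x<110]
for u in(300,340):
    d=[x for x in np.flatnonzero(np.diff(b[:,u].astype(int))) if 70<x<100]
    if d: x=onz(c,u,d[0]+.5,.098);print("jaw back-top edge along vise",round(float((x@VX)*1e3),2))
E
python3 m.py; python3 - <<'E'
from h import *
c=np.load("w6.npy",allow_pickle=True).item();hsv=cv2.cvtColor(c["color"],cv2.COLOR_BGR2HSV)
b=(hsv[...,0]>100)&(hsv[...,0]<125)&(hsv[...,1]>120)
for u in(300,340):
    d=[x for x in np.flatnonzero(np.diff(b[:,u].astype(int))) if 70<x<100];print("w6",d,onz(c,u,d[0]+.5,.098)@VX*1e3)
E
```

```text
t 11.95 pos [ 0.4811 -0.2855  0.1054] q6 1.52 w -0.004 F vise [-10.3  -0.3  18.3]
250 [ 82 125 191 206 220 230]
300 [ 82 232 340 342 393 394]
340 [ 82 232 269 270 281 282]
390 [ 82 126 191 207 220 230]
jaw back-top edge along vise 646.35
jaw back-top edge along vise 646.27
w6 [np.int64(82)] 645.9709146848146
w6 [np.int64(82)] 645.886988435097
```

Call:
{"fn": "jog_arm", "kwargs": {"commands": [{"travel": [0.6, 0, 0], "rot": [0, 0, 0], "claw": 255}, {"travel": [0.6, 0, 0], "rot": [0, 0, 0], "claw": 255}, {"travel": [0.6, 0, 0], "rot": [0, 0, 0], "claw": 255}, {"travel": [0, 0, 0], "rot": [0, 0, 0], "claw": 255}, {"travel": [0, 0, 0], "rot": [0, 0, 0], "claw": 255}]}}

```text
time: 12.5
tool_pos: [0.4813, -0.2856, 0.1053]
tcp_rot: [-3.031, 0.82, 0.008]
wrist_force: [-12.6, 7.3, 21.8]
width: 0.002
grip_force: 11.0
```

Call:
{"fn": "jog_arm", "kwargs": {"commands": [{"travel": [0, 0, -2], "rot": [0, 0, 0], "claw": 255}, {"travel": [0, 0, -2], "rot": [0, 0, 0], "claw": 255}, {"travel": [0, 0, -2], "rot": [0, 0, 0], "claw": 255}, {"travel": [0, 0, -2], "rot": [0, 0, 0], "claw": 255}, {"travel": [0, 0, -2], "rot": [0, 0, 0], "claw": 255}]}}

```text
time: 13.0
tool_pos: [0.4831, -0.2865, 0.1131]
tcp_rot: [-3.032, 0.821, 0.001]
wrist_force: [0.3, -0.6, -0.2]
width: -0.003
grip_force: 0.0
```

Call:
{"fn": "jog_arm", "kwargs": {"commands": [{"travel": [0, 0, -3], "rot": [0, 0, 0], "claw": 255}, {"travel": [-1, 0, -5], "rot": [0, 0, 0], "claw": 255}, {"travel": [-10, 0, -20], "rot": [0, 0, 0], "claw": 255}, {"travel": [0, 0, -40], "rot": [0, 0, 0], "claw": 255}, {"travel": [0, 0, -40], "rot": [0, 0, 0], "claw": 255}]}}

```text
time: 13.5
tool_pos: [0.4731, -0.2805, 0.2208]
tcp_rot: [-3.032, 0.821, 0.004]
wrist_force: [1.0, -1.5, 0.7]
width: 0.001
grip_force: 0.0
```

Call:
{"fn": "jog_arm", "kwargs": {"commands": [{"travel": [-25, 0, -20], "rot": [0, 0, -8.5], "claw": 190}, {"travel": [0, 0, 0], "rot": [0, 0, -8.5], "claw": 190}, {"travel": [0, 0, 0], "rot": [0, 0, -8.5], "claw": 190}, {"travel": [0, 0, 0], "rot": [0, 0, -8.5], "claw": 190}, {"travel": [0, 0, 0], "rot": [0, 0, -8.5], "claw": 190}]}}

```text
time: 14.0
tool_pos: [0.4525, -0.2685, 0.241]
tcp_rot: [3.123, 0.343, 0.001]
wrist_force: [-1.0, -0.1, 0.2]
width: 0.252
grip_force: 0.0
```

Call:
{"fn": "jog_arm", "kwargs": {"commands": [{"travel": [0, 0, 0], "rot": [0, 0, -8.5], "claw": 190}, {"travel": [0, 0, 0], "rot": [0, 0, -8.5], "claw": 190}, {"travel": [0, 0, 0], "rot": [0, 0, -8.5], "claw": 190}, {"travel": [0, 0, 0], "rot": [0, 0, -8.5], "claw": 190}, {"travel": [0, 0, 0], "rot": [0, 0, -8.5], "claw": 190}]}}

```text
time: 14.5
tool_pos: [0.4525, -0.2686, 0.2408]
tcp_rot: [2.786, 1.452, 0.0]
wrist_force: [0.9, -0.0, 0.4]
width: 0.254
grip_force: 0.0
```

Call:
{"fn": "jog_arm", "kwargs": {"commands": [{"travel": [-40, 0, 0], "rot": [0, 0, -5.0], "claw": 190}, {"travel": [0, 0, 0], "rot": [0, 0, 0], "claw": 190}, {"travel": [0, 0, 0], "rot": [0, 0, 0], "claw": 190}, {"travel": [0, 0, 0], "rot": [0, 0, 0], "claw": 190}, {"travel": [0, 0, 0], "rot": [0, 0, 0], "claw": 190}]}}

```text
time: 15.0
tool_pos: [0.4297, -0.3006, 0.2407]
tcp_rot: [-2.724, -1.564, -0.0]
wrist_force: [0.4, -0.2, 0.0]
width: 0.253
grip_force: 0.0
```

```bash
python3 - <<'E'
from h import *
s,M=rep([.4,-.25,.3],VX)
T=viewer.read_camera("top");S=viewer.read_camera("side");w=viewer.read_camera("wrist")
for n,c in(("top2",T),("side2",S),("w7",w)): np.save(n+".npy",c,allow_pickle=True)
def blobs(c,n,win):
    a,b,e,f=win;hsv=cv2.cvtColor(c["color"],cv2.COLOR_BGR2HSV)[b:f,a:e]
    red=((hsv[...,0]<8)|(hsv[...,0]>172))&(hsv[...,1]>150)&(hsv[...,2]>50);blk=hsv[...,2]<45
    for nm,m in(("red",red),("black",blk)):
        k,_,st,ce=cv2.connectedComponentsWithStats(m.astype(np.uint8))
        for i in range(1,k):
            if st[i,4]>=15: print(n,nm,st[i],np.round(ce[i]+[a,b],1))
p=[proj(w,[.40,-.24,.09]),proj(T,[.40,-.24,.09]),proj(S,[.40,-.24,.09])];print(np.round(p,0))
for c,n,(u,v),r in((w,"w",p[0],110),(T,"top",p[1],30),(S,"side",p[2],35)):
    u=int(u);v=int(v);blobs(c,n,(max(u-r,0),max(v-r,0),u+r,v+r))
E
```

```text
t 15.0 pos [ 0.4297 -0.3006  0.2407] q6 -0.13 w 0.253 F vise [ 0.4 -0.   0. ]
shift tool mm [ 28.8 -51.1 -59.3]
rot deg [-0.   -0.02 -0.29]
[[266. 154.]
 [318. 247.]
 [367. 223.]]
w red [ 173   91   37   37 1309] [346.7 152.4]
w black [ 22  23  47  37 212] [206.2  81.8]
w black [102  67  18  19 270] [266.5 120.2]
w black [64 74  7 13 29] [223.6 123.8]
w black [136  98   2  17  22] [292.3 149.7]
w black [140  99   2  13  15] [296.1 148.9]
w black [148  99   1  16  16] [304.  150.5]
w black [151  99   2  16  23] [307.7 150.7]
w black [155  98   2  17  30] [311.6 150. ]
w black [163  99   1  16  16] [319.  150.5]
w black [167  98   1  17  17] [323. 150.]
w black [120 122  13  12  74] [282.5 173. ]
w black [135 190  11  30 206] [297.  251.1]
w black [185 190  10  30 200] [344.1 250.9]
w black [111 199  18  21 236] [275.7 253.5]
w black [201 199  18  21 228] [365.3 253.5]
top red [33  0 10 10 56] [324.3 221.7]
top black [ 39   0  21  24 239] [337.  224.4]
top black [19 21  6  5 25] [308.4 240. ]
side red [ 7 17 15  7 62] [345.8 208.1]
```

```bash
python3 - <<'E'
from h import *
w=np.load("w7.npy",allow_pickle=True).item();T=np.load("top2.npy",allow_pickle=True).item()
P=onz(w,346.7,152.4,.112);A=onz(w,266.5,120.2,.124);B=onz(w,282.5,173,.040);A2=onz(T,308.4,240,.124)
print("pad",P,onz(T,324.3,221.7,.112));print("A",A,A2,"B",B,"hub",(A+B)/2,"pad-72",P-.072*VX)
print("A-B perp",(A-B)@VY,(A-B)@VX)
o,d=ray(w,266.5,120.2);p,e=ray(T,308.4,240);k=np.linalg.lstsq(np.stack([d,-e],1),p-o,rcond=None)[0];print(o+k[0]*d,p+k[1]*e)
print("hand at TCP: tip px",)
rep(A-[0,0,.012],VX)
E
```

```text
pad [ 0.47260423 -0.277615    0.112     ] [ 0.46726214 -0.27466167  0.112     ]
A [ 0.42401729 -0.21503537  0.124     ] [ 0.42245942 -0.21756733  0.124     ] B [ 0.39359812 -0.2692523   0.04      ] hub [ 0.40880771 -0.24214383  0.082     ] pad-72 [ 0.4102504 -0.241615   0.112    ]
A-B perp 0.06216282777738727 -0.0007646948670802203
[ 0.42379335 -0.21488703  0.12255747] [ 0.42268351 -0.21759822  0.12245098]
hand at TCP: tip px
t 15.15 pos [ 0.4296 -0.3007  0.2408] q6 -0.13 w 0.259 F vise [-0.3  0.1 -0.4]
shift tool mm [ 71.2 -48.  128.8]
rot deg [-0.   -0.01 -0.26]
```

Call:
{"fn": "jog_arm", "kwargs": {"commands": [{"travel": [24, -16, 0], "rot": [0, 0, 0], "claw": 140}, {"travel": [24, -16, 0], "rot": [0, 0, 0], "claw": 140}, {"travel": [23, -16, 0], "rot": [0, 0, 0], "claw": 140}, {"travel": [0, 0, 30], "rot": [0, 0, 0], "claw": 140}, {"travel": [0, 0, 30], "rot": [0, 0, 0], "claw": 140}]}}

```text
time: 15.65
tool_pos: [0.425, -0.2151, 0.1817]
tcp_rot: [2.72, 1.565, 0.003]
wrist_force: [0.1, 0.2, -0.3]
width: 0.451
grip_force: 0.0
```

```bash
python3 - <<'E'
from h import *
rep([.4237,-.2155,.1115],VX)
w=viewer.read_camera("wrist");print(proj(w,[.4237,-.2155,.1235]))
hsv=cv2.cvtColor(w["color"],cv2.COLOR_BGR2HSV);m=(hsv[:,:,2]<45).astype(np.uint8)
k,_,st,ce=cv2.connectedComponentsWithStats(m)
for i in range(1,k):
    if st[i,4]>100: print(st[i],ce[i].round(1))
E
```

```text
t 15.65 pos [ 0.425  -0.2151  0.1817] q6 0.006 w 0.451 F vise [-0.   0.2 -0.3]
shift tool mm [-1.  -1.2 70.2]
rot deg [ 0.24 -0.01 -0.19]
(np.float64(318.5989256707798), np.float64(218.2021364905183))
[206  84  47  69 227] [229.8 115.6]
[308 207  22  21 336] [318.6 217. ]
[    0   234   640   166 47805] [320.3 344.8]
```

Call:
{"fn": "jog_arm", "kwargs": {"commands": [{"travel": [-1, -1, 25], "rot": [0, 0, 0], "claw": 140}, {"travel": [0, 0, 25], "rot": [0, 0, 0], "claw": 140}, {"travel": [0, 0, 12], "rot": [0, 0, 0], "claw": 140}, {"travel": [0, 0, 6], "rot": [0, 0, 0], "claw": 140}, {"travel": [0, 0, 0], "rot": [0, 0, 0], "claw": 140}]}}

```text
time: 16.2
tool_pos: [0.4222, -0.216, 0.1126]
tcp_rot: [-2.724, -1.563, 0.001]
wrist_force: [0.2, 0.7, 0.6]
width: 0.45
grip_force: 0.0
```

Call:
{"fn": "jog_arm", "kwargs": {"commands": [{"travel": [0, 0, 0], "rot": [0, 0, 0], "claw": 255}, {"travel": [0, 0, 0], "rot": [0, 0, 0], "claw": 255}, {"travel": [0, 0, 0], "rot": [0, 0, 0], "claw": 255}, {"travel": [0, 0, 0], "rot": [0, 0, 0], "claw": 255}, {"travel": [0, 0, 0], "rot": [0, 0, 0], "claw": 255}], "force": 45}}

```text
time: 16.7
tool_pos: [0.423, -0.2165, 0.1142]
tcp_rot: [2.723, 1.563, 0.001]
wrist_force: [-1.4, 1.1, 6.5]
width: 0.16
grip_force: 43.9
```

```bash
cat > n.py <<'E'
from h import *
import sys
# arc plan: phi from up, cw; tool x=VY(left), z=down
s,M=rep();p=s["tool_pos"]-np.array([.4094,-.242,.082]);off=.0122
l=p@VY;z=p[2]+off;print("phi est",np.degrees(np.arctan2(-l,z)).round(1),"r",round(float(np.hypot(l,z)*1e3),1),"along x",round(float(p@VX*1e3),1))
f=s["wrist_force"];ph=np.arctan2(-l,z);t=np.array([-np.cos(ph),-np.sin(ph)]);print("tangential",round(float(-(f@VY*t[0]+f[2]*t[1])),1),"radial",round(float(f@VY*-np.sin(ph)+f[2]*np.cos(ph)),1))
E
python3 n.py; python3 - <<'E'
import numpy as np
ph=np.radians(np.arange(-36.6,105,8));x=-52*np.sin(ph);z=-52*np.cos(ph)
for a,b,c in zip(np.degrees(ph[1:]),np.diff(x),np.diff(z)):print(round(a,1),round(b,2),round(c,2))
E
```

```text
t 16.7 pos [ 0.423  -0.2165  0.1142] q6 0.004 w 0.16 F vise [-1.7  0.3  6.5]
phi est -33.1 r 53.0 along x -1.0
tangential -3.3 radial 5.6
-28.6 -6.11 -3.91
-20.6 -6.6 -3.02
-12.6 -6.95 -2.07
-4.6 -7.17 -1.08
3.4 -7.25 -0.08
11.4 -7.19 0.93
19.4 -6.99 1.93
27.4 -6.66 2.88
35.4 -6.19 3.78
43.4 -5.61 4.6
51.4 -4.91 5.34
59.4 -4.12 5.97
67.4 -3.25 6.49
75.4 -2.31 6.88
83.4 -1.33 7.13
91.4 -0.33 7.25
99.4 0.68 7.22
```

Call:
{"fn": "jog_arm", "kwargs": {"commands": [{"travel": [-6.1, 0, -3.9], "rot": [0, 0, 0], "claw": 255}, {"travel": [-6.6, 0, -3], "rot": [0, 0, 0], "claw": 255}, {"travel": [-6.95, 0, -2.1], "rot": [0, 0, 0], "claw": 255}, {"travel": [0, 0, 0], "rot": [0, 0, 0], "claw": 255}, {"travel": [0, 0, 0], "rot": [0, 0, 0], "claw": 255}]}}

```text
time: 17.2
tool_pos: [0.4131, -0.2319, 0.1214]
tcp_rot: [-2.724, -1.563, -0.004]
wrist_force: [4.2, 3.3, -5.0]
width: 0.16
grip_force: 44.9
```

```bash
python3 n.py
```

```text
t 17.2 pos [ 0.4131 -0.2319  0.1214] q6 -0.039 w 0.16 F vise [ 2.   4.9 -5. ]
phi est -11.6 r 52.7 along x -1.9
tangential 5.8 radial -3.9
```

Call:
{"fn": "jog_arm", "kwargs": {"commands": [{"travel": [-7.2, 0, -0.5], "rot": [0, 0, 0], "claw": 255}, {"travel": [-7.2, 0.3, 0.2], "rot": [0, 0, 0], "claw": 255}, {"travel": [-7.2, 0, 0.9], "rot": [0, 0, 0], "claw": 255}, {"travel": [-3.5, 0.3, 0.8], "rot": [0, 0, 0], "claw": 255}, {"travel": [-3.5, 0, 1.1], "rot": [0, 0, 0], "claw": 255}]}}

```text
time: 17.7
tool_pos: [0.3986, -0.2587, 0.1196]
tcp_rot: [2.724, 1.562, 0.001]
wrist_force: [-0.0, -0.7, 0.3]
width: -0.003
grip_force: 0.0
```

```bash
python3 n.py
```

```text
t 17.7 pos [ 0.3986 -0.2587  0.1196] q6 -0.099 w -0.003 F vise [ 0.3 -0.7  0.3]
phi est 21.7 r 53.6 along x -1.0
tangential -0.5 radial 0.5
```

The grip was on the tapered tips, so the ball slipped out. I'll lift, find it again, and grip deeper at the 19 mm point.

Call:
{"fn": "jog_arm", "kwargs": {"commands": [{"travel": [0, 0, -30], "rot": [0, 0, 0], "claw": 140}, {"travel": [20, 0, -30], "rot": [0, 0, 0], "claw": 140}, {"travel": [0, 0, 0], "rot": [0, 0, 0], "claw": 140}, {"travel": [0, 0, 0], "rot": [0, 0, 0], "claw": 140}, {"travel": [0, 0, 0], "rot": [0, 0, 0], "claw": 140}]}}

```text
time: 18.2
tool_pos: [0.4078, -0.2405, 0.1783]
tcp_rot: [-2.724, -1.563, 0.001]
wrist_force: [-1.3, -0.7, -0.0]
width: 0.447
grip_force: 0.0
```

```bash
cat > ball.py <<'E'
from h import *
w=viewer.read_camera("wrist");H=np.array([.4094,-.242,.082])
hsv=cv2.cvtColor(w["color"],cv2.COLOR_BGR2HSV);m=(hsv[:,:,2]<45).astype(np.uint8)
k,_,st,ce=cv2.connectedComponentsWithStats(m)
best=[]
for i in range(1,k):
    if st[i,4]<60: continue
    # ball on circle: intersect ray with plane through hub normal VX
    o,d=ray(w,*ce[i]);X=o+d*((H-o)@VX)/(d@VX) if abs(d@VX)>1e-3 else o*0
    print(st[i],ce[i].round(1),end=" ")
    for z in (.134,.13,.12,.11,.1,.082):
        Y=onz(w,*ce[i],z)-H;print(z,np.round([Y@VX*1e3,Y@VY*1e3],1),end=" ")
    print()
for ph in range(-90,100,15):
    X=H+.052*(-np.sin(np.radians(ph))*VY)+[0,0,.052*np.cos(np.radians(ph))];print(ph,np.round(proj(w,X),0),end="; ")
rep(None,VX)
E
python3 ball.py
```

```text
[187  76  68  70 250] [226.5 104.6] 0.134 [-61.1  80.5] 0.13 [-62.4  80.8] 0.12 [-65.6  81.4] 0.11 [-68.8  82. ] 0.1 [-72.   82.7] 0.082 [-77.8  83.8] 
[417 175   6  16  60] [419.6 182.2] 0.134 [65.7 30. ] 0.13 [67.2 29.1] 0.12 [70.8 27.1] 0.11 [74.4 25. ] 0.1 [78.  22.9] 0.082 [84.5 19.1] 
[310 192  23  23 414] [320.9 203.5] 0.134 [-1.6 15.1] 0.13 [-1.6 14. ] 0.12 [-1.6 11.1] 0.11 [-1.6  8.2] 0.1 [-1.6  5.3] 0.082 [-1.6  0.1] 
[    0   235   640   165 47816] [320.3 344.8] 0.134 [  -2.5 -103.6] 0.13 [  -2.5 -107.3] 0.12 [  -2.6 -116.6] 0.11 [  -2.6 -125.9] 0.1 [  -2.7 -135.1] 0.082 [  -2.8 -151.8] 
-90 [323. 144.]; -75 [323. 148.]; -60 [323. 156.]; -45 [323. 169.]; -30 [323. 186.]; -15 [323. 205.]; 0 [323. 224.]; 15 [323. 240.]; 30 [323. 253.]; 45 [323. 261.]; 60 [323. 263.]; 75 [323. 262.]; 90 [323. 257.]; t 18.25 pos [ 0.4076 -0.2404  0.178 ] q6 -0.056 w 0.452 F vise [ 0.1 -0.3 -0.1]
rot deg [-0.13  0.   -0.32]
```

Call:
{"fn": "jog_arm", "kwargs": {"commands": [{"travel": [14, 1, 20], "rot": [0, 0, 0], "claw": 140}, {"travel": [0, 0, 25], "rot": [0, 0, 0], "claw": 140}, {"travel": [0, 0, 15], "rot": [0, 0, 0], "claw": 140}, {"travel": [0, 0, 8], "rot": [0, 0, 0], "claw": 140}, {"travel": [0, 0, 0], "rot": [0, 0, 0], "claw": 140}]}}

```text
time: 18.75
tool_pos: [0.4148, -0.2284, 0.1092]
tcp_rot: [-2.722, -1.561, 0.003]
wrist_force: [-0.1, -0.8, -0.2]
width: 0.451
grip_force: 0.0
```

Call:
{"fn": "jog_arm", "kwargs": {"commands": [{"travel": [0, 0, 0], "rot": [0, 0, 0], "claw": 255}, {"travel": [0, 0, 0], "rot": [0, 0, 0], "claw": 255}, {"travel": [0, 0, 0], "rot": [0, 0, 0], "claw": 255}, {"travel": [0, 0, 0], "rot": [0, 0, 0], "claw": 255}, {"travel": [0, 0, 0], "rot": [0, 0, 0], "claw": 255}], "force": 50}}

```text
time: 19.25
tool_pos: [0.4151, -0.2285, 0.1119]
tcp_rot: [-2.723, -1.562, 0.003]
wrist_force: [-5.7, 2.4, 2.9]
width: 0.16
grip_force: 48.6
```

```bash
sed -i 's/off=.0122/off=.0215/' n.py; python3 n.py
```

```text
t 19.25 pos [ 0.4151 -0.2285  0.1119] q6 -0.027 w 0.16 F vise [-6.2 -0.7  2.9]
phi est -15.8 r 53.4 along x -1.8
tangential -1.5 radial 2.6
```

Call:
{"fn": "jog_arm", "kwargs": {"commands": [{"travel": [-3.5, -0.5, -0.9], "rot": [0, 0, 0], "claw": 255}, {"travel": [-3.6, 0, -0.6], "rot": [0, 0, 0], "claw": 255}, {"travel": [-3.6, 0, -0.4], "rot": [0, 0, 0], "claw": 255}, {"travel": [-3.6, 0, -0.1], "rot": [0, 0, 0], "claw": 255}, {"travel": [-3.6, 0, 0.1], "rot": [0, 0, 0], "claw": 255}], "force": 80}}

```text
time: 19.75
tool_pos: [0.4076, -0.241, 0.1138]
tcp_rot: [-2.721, -1.56, -0.006]
wrist_force: [-6.5, -1.5, 0.2]
width: 0.152
grip_force: 77.9
```

```bash
python3 n.py
```

```text
t 19.75 pos [ 0.4076 -0.241   0.1138] q6 -0.065 w 0.152 F vise [-4.9 -4.6  0.2]
phi est 0.0 r 53.3 along x -2.1
tangential -4.6 radial 0.2
```

Call:
{"fn": "jog_arm", "kwargs": {"commands": [{"travel": [-3.6, -0.3, 0.4], "rot": [0, 0, 0], "claw": 255}, {"travel": [-3.6, 0, 0.6], "rot": [0, 0, 0], "claw": 255}, {"travel": [-3.5, 0, 0.9], "rot": [0, 0, 0], "claw": 255}, {"travel": [-3.4, 0, 1.1], "rot": [0, 0, 0], "claw": 255}, {"travel": [-3.4, 0, 1.4], "rot": [0, 0, 0], "claw": 255}]}}

```text
time: 20.25
tool_pos: [0.3986, -0.2603, 0.1104]
tcp_rot: [2.721, 1.563, 0.001]
wrist_force: [-0.2, 1.1, -0.2]
width: -0.004
grip_force: 0.0
```

```bash
python3 n.py
```

```text
t 20.25 pos [ 0.3986 -0.2603  0.1104] q6 -0.101 w -0.004 F vise [-0.7  0.9 -0.2]
phi est 23.1 r 54.2 along x -0.2
tangential 0.7 radial -0.6
```

Call:
{"fn": "jog_arm", "kwargs": {"commands": [{"travel": [0, 0, -30], "rot": [0, 0, 0], "claw": 140}, {"travel": [10, 0, -35], "rot": [0, 0, 0], "claw": 140}, {"travel": [0, 0, 0], "rot": [0, 0, 0], "claw": 140}, {"travel": [0, 0, 0], "rot": [0, 0, 0], "claw": 140}, {"travel": [0, 0, 0], "rot": [0, 0, 0], "claw": 140}]}}

```text
time: 20.75
tool_pos: [0.4026, -0.2505, 0.1733]
tcp_rot: [-2.724, -1.563, 0.0]
wrist_force: [-0.4, 0.4, -0.2]
width: 0.449
grip_force: 0.0
```

```bash
python3 ball.py
```

```text
[189  72  37  23 102] [210.9  82.2] 0.134 [-67.2  81.8] 0.13 [-68.6  82.3] 0.12 [-72.3  83.7] 0.11 [-75.9  85. ] 0.1 [-79.5  86.3] 0.082 [-86.1  88.7] 
[230 102  23  38  82] [241.5 121.5] 0.134 [-50.6  59. ] 0.13 [-51.7  59. ] 0.12 [-54.4  59.1] 0.11 [-57.2  59.2] 0.1 [-59.9  59.3] 0.082 [-64.8  59.4] 
[308 199  24  24 444] [319.6 210.4] 0.134 [-2.   0.4] 0.13 [-2.  -0.8] 0.12 [-2. -4.] 0.11 [-2.1 -7.2] 0.1 [ -2.1 -10.3] 0.082 [ -2.2 -16. ] 
[    0   235   640   165 47773] [320.3 344.8] 0.134 [  -2.  -110.2] 0.13 [  -2.  -113.9] 0.12 [  -2.1 -123.2] 0.11 [  -2.1 -132.4] 0.1 [  -2.2 -141.7] 0.082 [  -2.3 -158.4] 
-90 [322. 131.]; -75 [322. 133.]; -60 [322. 141.]; -45 [322. 154.]; -30 [322. 172.]; -15 [322. 191.]; 0 [323. 211.]; 15 [323. 229.]; 30 [323. 242.]; 45 [322. 251.]; 60 [322. 254.]; 75 [322. 253.]; 90 [322. 248.]; t 20.8 pos [ 0.4023 -0.2503  0.1727] q6 -0.08 w 0.451 F vise [ 0.2  0.8 -0.9]
rot deg [-0.1  -0.01 -0.31]
```

Call:
{"fn": "jog_arm", "kwargs": {"commands": [{"travel": [41, 0, 0], "rot": [0, 0, 8.5], "claw": 255}, {"travel": [0, 0, 0], "rot": [0, 0, 8.5], "claw": 255}, {"travel": [0, 0, 0], "rot": [0, 0, 8.5], "claw": 255}, {"travel": [0, 0, 0], "rot": [0, 0, 8.5], "claw": 255}, {"travel": [0, 0, 0], "rot": [0, 0, 8.5], "claw": 255}], "force": 40}}

```text
time: 21.3
tool_pos: [0.4215, -0.217, 0.1722]
tcp_rot: [-3.104, -0.475, 0.004]
wrist_force: [-0.4, -1.2, -0.4]
width: -0.004
grip_force: 0.0
```

Call:
{"fn": "jog_arm", "kwargs": {"commands": [{"travel": [0, 0, 0], "rot": [0, 0, 8.5], "claw": 255}, {"travel": [0, 0, 0], "rot": [0, 0, 8.5], "claw": 255}, {"travel": [0, 0, 0], "rot": [0, 0, 8.5], "claw": 255}, {"travel": [0, 0, 0], "rot": [0, 0, 8.5], "claw": 255}, {"travel": [0, 0, 0], "rot": [0, 0, 8.5], "claw": 255}]}}

```text
time: 21.8
tool_pos: [0.4215, -0.2172, 0.1722]
tcp_rot: [-3.065, 0.683, 0.004]
wrist_force: [0.0, 0.4, 0.4]
width: -0.002
grip_force: 0.0
```

Call:
{"fn": "jog_arm", "kwargs": {"commands": [{"travel": [0, 0, 20], "rot": [0, 0, 4.5], "claw": 255}, {"travel": [0, 0, 20], "rot": [0, 0, 0], "claw": 255}, {"travel": [0, 0, 9], "rot": [0, 0, 0], "claw": 255}, {"travel": [0, 0, 0], "rot": [0, 0, 0], "claw": 255}, {"travel": [0, 0, 0], "rot": [0, 0, 0], "claw": 255}]}}

```text
time: 22.3
tool_pos: [0.4223, -0.2175, 0.1246]
tcp_rot: [-3.04, 0.794, 0.001]
wrist_force: [0.5, -0.0, -0.1]
width: -0.002
grip_force: 0.0
```

```bash
cat > p.py <<'E'
from h import *
s,M=rep(None,-VY);p=s["tool_pos"]-np.array([.4094,-.242,.082])
print("rel hub: x %.1f left %.1f up %.1f"%(p@VX*1e3,p@VY*1e3,p[2]*1e3))
E
python3 p.py
```

```text
t 22.3 pos [ 0.4223 -0.2175  0.1246] q6 1.553 w -0.002 F vise [ 0.4  0.2 -0.1]
rot deg [-0.    0.05  0.74]
rel hub: x -1.1 left 27.6 up 42.6
```

Call:
{"fn": "jog_arm", "kwargs": {"commands": [{"travel": [0, 4, 4], "rot": [0, 0, 0], "claw": 255}, {"travel": [0, 3, 3], "rot": [0, 0, 0], "claw": 255}, {"travel": [0, 3, 0], "rot": [0, 0, 0], "claw": 255}, {"travel": [0, 3, 0], "rot": [0, 0, 0], "claw": 255}, {"travel": [0, 3, 0], "rot": [0, 0, 0], "claw": 255}]}}

```text
time: 22.8
tool_pos: [0.4165, -0.2296, 0.1189]
tcp_rot: [-3.034, 0.795, -0.005]
wrist_force: [3.9, 11.1, 5.3]
width: -0.001
grip_force: 6.0
```

Call:
{"fn": "jog_arm", "kwargs": {"commands": [{"travel": [0, 3, 0], "rot": [0, 0, 0], "claw": 255}, {"travel": [0, 3, 0], "rot": [0, 0, 0], "claw": 255}, {"travel": [0, 3, 0], "rot": [0, 0, 0], "claw": 255}, {"travel": [0, 3, 0], "rot": [0, 0, 0], "claw": 255}, {"travel": [0, 3, 0], "rot": [0, 0, 0], "claw": 255}]}}

```text
time: 23.3
tool_pos: [0.4089, -0.2419, 0.1178]
tcp_rot: [-3.033, 0.795, -0.004]
wrist_force: [8.5, 11.9, -3.2]
width: 0.001
grip_force: 7.1
```

```bash
python3 p.py
```

```text
t 23.3 pos [ 0.4089 -0.2419  0.1178] q6 1.488 w 0.001 F vise [ 1.4 14.5 -3.2]
rot deg [-0.39 -0.03  0.62]
rel hub: x -0.5 left -0.1 up 35.8
```

Call:
{"fn": "jog_arm", "kwargs": {"commands": [{"travel": [0, 3, 0.5], "rot": [0, 0, 0], "claw": 255}, {"travel": [0, 3, 1], "rot": [0, 0, 0], "claw": 255}, {"travel": [0, 3, 1], "rot": [0, 0, 0], "claw": 255}, {"travel": [0, 2, 1], "rot": [0, 0, 0], "claw": 255}, {"travel": [0, 2, 1], "rot": [0, 0, 0], "claw": 255}]}}

```text
time: 23.8
tool_pos: [0.4026, -0.2524, 0.1131]
tcp_rot: [-3.031, 0.795, -0.003]
wrist_force: [8.0, 14.5, -0.2]
width: -0.003
grip_force: 8.1
```

```bash
python3 p.py
```

```text
t 23.8 pos [ 0.4026 -0.2524  0.1131] q6 1.461 w -0.003 F vise [-0.4 16.6 -0.2]
rot deg [-0.47  0.02  0.6 ]
rel hub: x -0.6 left -12.4 up 31.1
```

Call:
{"fn": "jog_arm", "kwargs": {"commands": [{"travel": [0, 0.7, 0.4], "rot": [0, 0, 0], "claw": 255}, {"travel": [0, 0.7, 0.4], "rot": [0, 0, 0], "claw": 255}, {"travel": [0, 0.7, 0.4], "rot": [0, 0, 0], "claw": 255}, {"travel": [0, 0.7, 0.4], "rot": [0, 0, 0], "claw": 255}, {"travel": [0, 0.7, 0.4], "rot": [0, 0, 0], "claw": 255}]}}

```text
time: 24.3
tool_pos: [0.4011, -0.255, 0.1113]
tcp_rot: [-3.03, 0.795, -0.003]
wrist_force: [8.5, 15.3, 1.2]
width: -0.002
grip_force: 8.6
```

```bash
python3 p.py; python3 - <<'E'
from h import *
T=viewer.read_camera("top");S=viewer.read_camera("side");w=viewer.read_camera("wrist");np.save("w8.npy",w,allow_pickle=True);np.save("top3.npy",T,allow_pickle=True);np.save("side3.npy",S,allow_pickle=True)
for n,c in(("side2",S),):
  for q in (np.load("side2.npy",allow_pickle=True).item(),c):
    a,b,e,f=325,190,365,225;hsv=cv2.cvtColor(q["color"],cv2.COLOR_BGR2HSV)[b:f,a:e];m=((hsv[...,0]<8)|(hsv[...,0]>172))&(hsv[...,1]>150)&(hsv[...,2]>50)
    ys,xs=np.nonzero(m);print("side red",len(xs),xs.mean()+a,ys.mean()+b)
hsv=cv2.cvtColor(w["color"],cv2.COLOR_BGR2HSV);m=(hsv[:,:,2]<45).astype(np.uint8)
red=((hsv[...,0]<8)|(hsv[...,0]>172))&(hsv[...,1]>150)&(hsv[...,2]>50)
k,_,st,ce=cv2.connectedComponentsWithStats(red.astype(np.uint8));print([ (st[i],ce[i].round(1)) for i in range(1,k) if st[i,4]>200])
i=max([i for i in range(1,k) if st[i,0]>150 and st[i,0]<450],key=lambda i:st[i,4]);
for r in(st[i,1]-.5,st[i,1]+st[i,3]-.5): print("plate edge",onz(w,ce[i,0],r,.112)@VX*1e3)
w7=np.load("w7.npy",allow_pickle=True).item();print("before", [onz(w7,u,152.4,.112)@VX*1e3 for u in(328.5,365.5)])
E
```

```text
t 24.3 pos [ 0.4011 -0.255   0.1113] q6 1.453 w -0.002 F vise [-0.3 17.5  1.2]
rot deg [-0.5   0.03  0.59]
rel hub: x -0.7 left -15.5 up 29.3
side red 62 345.80645161290323 208.09677419354838
side red 73 346.28767123287673 208.27397260273972
[(array([ 257,   73,   74,   77, 5478], dtype=int32), array([293.7, 111. ]))]
plate edge 564.9112591748541
plate edge 529.4395711358363
before [np.float64(530.5567099140727), np.float64(566.2058706159353)]
```

```bash
python3 - <<'E'
from h import *
for n in("w3","w8","w7","w1"):
    w=np.load(n+".npy",allow_pickle=True).item()
    hsv=cv2.cvtColor(w["color"],cv2.COLOR_BGR2HSV);red=((hsv[...,0]<8)|(hsv[...,0]>172))&(hsv[...,1]>150)&(hsv[...,2]>40)
    k,l,st,ce=cv2.connectedComponentsWithStats(red.astype(np.uint8));I=[i for i in range(1,k) if 150<st[i,0]<450 and st[i,1]<230];i=max(I,key=lambda i:st[i,4]);m=l==i
    if n in("w3","w8"):
        rows=range(st[i,1],st[i,1]+st[i,3],6);print(n,st[i],[(r,np.flatnonzero(m[r]).min(),np.flatnonzero(m[r]).max()) for r in rows])
    else:
        cols=range(st[i,0],st[i,0]+st[i,2],3);print(n,st[i],[(c,np.flatnonzero(m[:,c]).min(),np.flatnonzero(m[:,c]).max()) for c in cols])
    # 4 corners implied plate widths at z .112
    if n=="w8":
        for r in(80,145):
            x=np.flatnonzero(m[r]);
            for z in(.112,.105,.1):print(r,z,np.linalg.norm(onz(w,x.max()+.5,r,z)-onz(w,x.min()-.5,r,z))*1e3)
E
```

```text
w3 [ 296  210   50   34 1319] [(210, np.int64(297), np.int64(343)), (216, np.int64(296), np.int64(345)), (222, np.int64(296), np.int64(345)), (228, np.int64(296), np.int64(344)), (234, np.int64(296), np.int64(344)), (240, np.int64(297), np.int64(344))]
w8 [ 257   73   74   77 5485] [(73, np.int64(259), np.int64(276)), (79, np.int64(257), np.int64(330)), (85, np.int64(257), np.int64(330)), (91, np.int64(257), np.int64(330)), (97, np.int64(257), np.int64(330)), (103, np.int64(258), np.int64(330)), (109, np.int64(258), np.int64(330)), (115, np.int64(258), np.int64(330)), (121, np.int64(258), np.int64(329)), (127, np.int64(259), np.int64(329)), (133, np.int64(259), np.int64(329)), (139, np.int64(259), np.int64(329)), (145, np.int64(260), np.int64(329))]
80 0.112 34.794084664698694
80 0.105 36.51999895095428
80 0.1 37.752794869708296
145 0.112 34.97402246016501
145 0.105 36.708862321409114
145 0.1 37.94803365086927
w7 [ 329  135   37   37 1309] [(329, np.int64(136), np.int64(170)), (332, np.int64(135), np.int64(170)), (335, np.int64(135), np.int64(170)), (338, np.int64(135), np.int64(170)), (341, np.int64(135), np.int64(170)), (344, np.int64(135), np.int64(170)), (347, np.int64(135), np.int64(170)), (350, np.int64(135), np.int64(170)), (353, np.int64(135), np.int64(170)), (356, np.int64(135), np.int64(170)), (359, np.int64(135), np.int64(170)), (362, np.int64(135), np.int64(170)), (365, np.int64(135), np.int64(148))]
w1 [308 110  32  32 965] [(308, np.int64(111), np.int64(139)), (311, np.int64(110), np.int64(140)), (314, np.int64(110), np.int64(140)), (317, np.int64(110), np.int64(140)), (320, np.int64(110), np.int64(140)), (323, np.int64(110), np.int64(140)), (326, np.int64(110), np.int64(140)), (329, np.int64(110), np.int64(141)), (332, np.int64(110), np.int64(141)), (335, np.int64(110), np.int64(141)), (338, np.int64(110), np.int64(140))]
```

```bash
cat >> p.py <<'E'
m=s["torque"];f=s["wrist_force"];print("moment vise",np.round([m@VX,m@VY,m[2]],3))
H=np.array([.4094,-.242,.082])
print("ball force if ref TCP",round(float((m+np.cross(s["tool_pos"]-H,f))@VX/.052),1))
for ph in (25,30,35,40,45):
    t=np.radians(ph);print(ph,round(float(f@VY*np.cos(t)+f[2]*np.sin(t)),1),end="; ")
E
python3 p.py
```

```text
t 24.45 pos [ 0.4011 -0.2551  0.1113] q6 1.453 w 0.001 F vise [ 0.4 17.1  0.5]
rot deg [-0.49  0.03  0.6 ]
rel hub: x -0.7 left -15.5 up 29.3
moment vise [ 2.777 -0.    -0.052]
ball force if ref TCP 43.6
25 15.7; 30 15.0; 35 14.3; 40 13.4; 45 12.4;
```

Call:
{"fn": "jog_arm", "kwargs": {"commands": [{"travel": [0, 1.4, 1.1], "rot": [0, 0, 0], "claw": 255}, {"travel": [0, 1.4, 1.1], "rot": [0, 0, 0], "claw": 255}, {"travel": [0, 1.4, 1.2], "rot": [0, 0, 0], "claw": 255}, {"travel": [0, 1.4, 1.2], "rot": [0, 0, 0], "claw": 255}, {"travel": [0, 1.4, 1.2], "rot": [0, 0, 0], "claw": 255}]}}

```text
time: 24.95
tool_pos: [0.3978, -0.2606, 0.1061]
tcp_rot: [-3.029, 0.796, -0.002]
wrist_force: [8.5, 19.8, 7.5]
width: 0.004
grip_force: 10.7
```

```bash
python3 p.py
```

```text
t 24.95 pos [ 0.3978 -0.2606  0.1061] q6 1.439 w 0.004 F vise [-2.5 21.4  7.5]
rot deg [-0.58  0.06  0.56]
rel hub: x -0.7 left -21.9 up 24.1
moment vise [ 3.449  0.51  -0.059]
ball force if ref TCP 53.2
25 22.6; 30 22.3; 35 21.9; 40 21.3; 45 20.5;
```

Call:
{"fn": "jog_arm", "kwargs": {"commands": [{"travel": [0, -5, 0], "rot": [0, 0, 0], "claw": 255}, {"travel": [0, -5, -20], "rot": [0, 0, 0], "claw": 255}, {"travel": [-15, 15, -40], "rot": [0, 0, 0], "claw": 255}, {"travel": [-15, 15, 0], "rot": [0, 0, 0], "claw": 255}, {"travel": [0, 0, 0], "rot": [0, 0, 0], "claw": 255}]}}

```text
time: 25.45
tool_pos: [0.3591, -0.269, 0.1671]
tcp_rot: [3.037, -0.795, 0.004]
wrist_force: [-0.6, -0.2, -0.5]
width: -0.001
grip_force: 0.0
```

```bash
python3 p.py; python3 ball.py
```

```text
t 25.45 pos [ 0.3591 -0.269   0.1671] q6 1.385 w -0.001 F vise [-0.4 -0.5 -0.5]
rot deg [ 0.07 -0.16  0.65]
rel hub: x -30.0 left -48.5 up 85.1
moment vise [ 0.029 -0.057  0.058]
ball force if ref TCP 1.9
25 -0.7; 30 -0.7; 35 -0.7; 40 -0.7; 45 -0.7; [  0  35  54  10 359] [22.2 39.6] 0.134 [ 79.8 120.2] 0.13 [ 80.8 124.1] 0.12 [ 83.2 133.6] 0.11 [ 85.6 143.1] 0.1 [ 88.1 152.6] 0.082 [ 92.5 169.7] 
[505  91  16  28 205] [512.5 103.9] 0.134 [  49.8 -160.3] 0.13 [  50.1 -162.9] 0.12 [  50.8 -169.4] 0.11 [  51.5 -175.9] 0.1 [  52.2 -182.4] 0.082 [  53.6 -194.1] 
[216 158  18  18 188] [223.5 165.9] 0.134 [10.8 14.4] 0.13 [10.2 15.7] 0.12 [ 8.7 19.2] 0.11 [ 7.2 22.7] 0.1 [ 5.7 26.2] 0.082 [ 3.  32.4] 
[301 170  23  23 405] [312.  181.3] 0.134 [  1.6 -41.5] 0.13 [  0.8 -41.4] 0.12 [ -1.2 -41.1] 0.11 [ -3.3 -40.8] 0.1 [ -5.3 -40.5] 0.082 [ -8.9 -40. ] 
[253 224  44  30 475] [269.5 233.2] 0.134 [-34.5 -13. ] 0.13 [-36.1 -12.2] 0.12 [-40.2 -10.3] 0.11 [-44.3  -8.4] 0.1 [-48.3  -6.5] 0.082 [-55.7  -3.1] 
[   55   233   532   167 49250] [318.2 344.3] 0.134 [-124.2  -46.8] 0.13 [-127.8  -46.8] 0.12 [-137.   -46.8] 0.11 [-146.2  -46.8] 0.1 [-155.4  -46.8] 0.082 [-172.   -46.8] 
-90 [200. 169.]; -75 [195. 172.]; -60 [195. 175.]; -45 [200. 178.]; -30 [211. 180.]; -15 [227. 182.]; 0 [247. 183.]; 15 [269. 183.]; 30 [289. 181.]; 45 [306. 179.]; 60 [318. 176.]; 75 [325. 174.]; 90 [327. 171.]; t 25.5 pos [ 0.3595 -0.2684  0.1662] q6 1.386 w -0.005 F vise [-0.2  0.3  0. ]
rot deg [ 9.000e-02 -7.000e-02 -8.937e+01]
```

Call:
{"fn": "jog_arm", "kwargs": {"commands": [{"travel": [28, -4.5, 0], "rot": [0, 0, 0.6], "claw": 255}, {"travel": [0, 0, 20], "rot": [0, 0, 0], "claw": 255}, {"travel": [0, 0, 16], "rot": [0, 0, 0], "claw": 255}, {"travel": [0, 0, 3], "rot": [0, 0, 0], "claw": 255}, {"travel": [0, 0, 3], "rot": [0, 0, 0], "claw": 255}]}}

```text
time: 26.0
tool_pos: [0.3863, -0.2771, 0.1225]
tcp_rot: [-3.035, 0.809, 0.003]
wrist_force: [0.5, -0.1, 0.5]
width: -0.003
grip_force: 0.0
```

```bash
python3 p.py
```

```text
t 26.0 pos [ 0.3863 -0.2771  0.1225] q6 1.417 w -0.003 F vise [0.5 0.1 0.5]
rot deg [-0.03  0.11  0.15]
rel hub: x -2.4 left -41.9 up 40.5
moment vise [ 0.017 -0.003  0.065]
ball force if ref TCP -0.2
25 0.3; 30 0.4; 35 0.4; 40 0.4; 45 0.5;
```

Call:
{"fn": "jog_arm", "kwargs": {"commands": [{"travel": [0, 0.5, 1.5], "rot": [0, 0, 0], "claw": 255}, {"travel": [0, 0.7, 1.5], "rot": [0, 0, 0], "claw": 255}, {"travel": [0, 0.7, 1.5], "rot": [0, 0, 0], "claw": 255}, {"travel": [0, 0.7, 1.5], "rot": [0, 0, 0], "claw": 255}, {"travel": [0, 0.7, 1.5], "rot": [0, 0, 0], "claw": 255}]}}

```text
time: 26.5
tool_pos: [0.3854, -0.2802, 0.1187]
tcp_rot: [-3.035, 0.81, -0.001]
wrist_force: [-5.9, 7.0, 15.3]
width: -0.001
grip_force: 7.8
```

```bash
python3 p.py
```

```text
t 26.5 pos [ 0.3854 -0.2802  0.1187] q6 1.41 w -0.001 F vise [-8.6  3.1 15.3]
rot deg [-0.06 -0.04  0.12]
rel hub: x -1.6 left -45.1 up 36.7
moment vise [0.518 1.279 0.036]
ball force if ref TCP -5.5
25 9.3; 30 10.4; 35 11.3; 40 12.2; 45 13.0;
```

Call:
{"fn": "jog_arm", "kwargs": {"commands": [{"travel": [-0.5, 0.5, 1.2], "rot": [0, 0, 0], "claw": 255}, {"travel": [-0.3, 0.5, 1.2], "rot": [0, 0, 0], "claw": 255}, {"travel": [0, 0.5, 1.2], "rot": [0, 0, 0], "claw": 255}, {"travel": [0, 0.5, 1.2], "rot": [0, 0, 0], "claw": 255}, {"travel": [0, 0.5, 1.2], "rot": [0, 0, 0], "claw": 255}]}}

```text
time: 27.0
tool_pos: [0.3835, -0.2834, 0.1136]
tcp_rot: [3.034, -0.809, 0.003]
wrist_force: [-7.3, 3.5, 17.5]
width: -0.003
grip_force: 9.1
```

```bash
python3 p.py
```

```text
t 27.0 pos [ 0.3835 -0.2834  0.1136] q6 1.404 w -0.003 F vise [-8.1 -0.6 17.5]
rot deg [ 0.08 -0.12  0.15]
rel hub: x -1.7 left -48.8 up 31.6
moment vise [-1.160e-01  1.356e+00  1.000e-03]
ball force if ref TCP -18.3
25 6.8; 30 8.2; 35 9.5; 40 10.8; 45 11.9;
```

Call:
{"fn": "jog_arm", "kwargs": {"commands": [{"travel": [0, 0, -10], "rot": [0, 0, 0], "claw": 255}, {"travel": [0, 0, -30], "rot": [0, 0, 0], "claw": 255}, {"travel": [0, 20, -35], "rot": [0, 0, 0], "claw": 255}, {"travel": [0, 30, -35], "rot": [0, 0, 0], "claw": 255}, {"travel": [0, 30, -20], "rot": [0, 0, 0], "claw": 255}]}}

```text
time: 27.5
tool_pos: [0.344, -0.3535, 0.2444]
tcp_rot: [3.033, -0.807, 0.009]
wrist_force: [1.1, -1.0, 0.9]
width: 0.003
grip_force: 0.0
```

Call:
{"fn": "jog_arm", "kwargs": {"commands": [{"travel": [0, 0, 0], "rot": [0, 0, 0], "claw": 255}, {"travel": [0, 0, 0], "rot": [0, 0, 0], "claw": 255}, {"travel": [0, 0, 0], "rot": [0, 0, 0], "claw": 255}, {"travel": [0, 0, 0], "rot": [0, 0, 0], "claw": 255}, {"travel": [0, 0, 0], "rot": [0, 0, 0], "claw": 255}]}}

```text
time: 28.0
tool_pos: [0.343, -0.3505, 0.2387]
tcp_rot: [-3.035, 0.807, 0.003]
wrist_force: [0.7, -0.9, -0.0]
width: -0.001
grip_force: 0.0
```

```bash
python3 p.py|head -2; python3 - <<'E'
from h import *
T=viewer.read_camera("top");w=viewer.read_camera("wrist");np.save("w9.npy",w,allow_pickle=True)
S=[np.load("side2.npy",allow_pickle=True).item(),np.load("side3.npy",allow_pickle=True).item(),viewer.read_camera("side")]
for q in S:
    a,b,e,f=325,190,365,225;hsv=cv2.cvtColor(q["color"],cv2.COLOR_BGR2HSV)[b:f,a:e];m=((hsv[...,0]<8)|(hsv[...,0]>172))&(hsv[...,1]>150)&(hsv[...,2]>50)
    ys,xs=np.nonzero(m);print("side red",len(xs),(xs.mean()+a).round(2),(ys.mean()+b).round(2))
for n,q in(("top2",np.load("top2.npy",allow_pickle=True).item()),("top now",T)):
    a,b,e,f=312,210,335,235;hsv=cv2.cvtColor(q["color"],cv2.COLOR_BGR2HSV)[b:f,a:e];m=((hsv[...,0]<8)|(hsv[...,0]>172))&(hsv[...,1]>150)&(hsv[...,2]>50)
    ys,xs=np.nonzero(m);print(n,len(xs),(xs.mean()+a).round(2),(ys.mean()+b).round(2),onz(q,xs.mean()+a,ys.mean()+b,.112)@VX*1e3)
# block edges square? wood mask in wrist
d=cv2.absdiff(S[0]["color"],S[2]["color"])[190:230,300:345].max(2);print("side diff near block/jaws",d.max(),(d>40).sum())
print(proj(w,[.47,-.277,.112]))
E
```

```text
t 28.0 pos [ 0.343  -0.3505  0.2387] q6 1.244 w -0.001 F vise [ 1.  -0.5 -0. ]
rot deg [-0.05  0.12  0.2 ]
side red 62 345.81 208.1
side red 73 346.29 208.27
side red 70 346.13 208.21
top2 64 324.25 220.86 544.3355106096459
top now 128 326.5 220.8 546.5108007527505
side diff near block/jaws 128 122
(np.float64(184.54265386180074), np.float64(115.82602342401005))
```

```bash
python3 -c "
from h import *
print(workorder.finish_job())"
```

```text
the job is handed in; nothing more can be done
None
```

I slid the jaw in with the lever held down, let the lever come up, tightened the screw and handed the job in. I estimate the block is held at about 100–140 N, from handle force about 5–6 N above the stated 10 N free turning. The only look at the block's squareness was before tightening, and the other tools' positions were not checked.

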